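Clip a sensor board into its test jig, run the test, swing the clip clear

TASK

Test the sensor board that lies loose in the jig. Without touching the board yourself, swing the spring clip by its thumb pin onto the board's edge so that it pushes the board fully home against the contact strip and, once let go of, keeps bearing on it with about 5 N (never more than 12 N on the way). Then press the tester's start button right down while the board is clipped, and let go of it and swing the clip clear again, by 40 degrees or more, leaving the board home in its nest and everything else undisturbed.

Things in the scene. Friction and masses are not known exactly. Their poses are not given: they have to be found in the camera images.
- jig: Grey test jig fixed to the bench: plate 130 x 214 mm, top 14 mm above the bench. Origin: on the bench under the middle of the home board. Its x points out of the nest, from the contact strip (black block, 74 mm wide, brass contacts, two ribs that stop the board's edge at x = -25 mm) towards the clip; y along the strip towards the pivot; z up. Side guides at y = -40 and +40 mm, 28 mm high.
- home (a point): Middle of the board's place when it is home, fixed in the jig, 22 mm above the bench. The clip meets the middle of the board's +x edge, so at jig x = +25 mm, y = 0 for a home board.
- board: Loose sensor board on a moulded carrier, 50 mm (its x) x 70 mm (its y) x 8 mm, about 60 g, parts on top up to 15 mm above its underside. Origin: centre of its underside, 18 mm above the bench; axes parallel to the jig's within 2 degrees. It starts 3 to 9 mm short of home (jig x = +3 to +9 mm; home is 0), with 2 mm of play to either side guide.
- clip (a joint): Angle of the spring clip about its vertical pivot screw, rad, growing as it swings clear (counter-clockwise from above: thumb pin towards jig -x). At 0 its lever lies along jig y and an unbent leaf just touches the home board. Range -0.45 to 1.3, starts at 0.75 to 1.15. Friction at the screw (0.5 N m) holds it wherever it is left, against up to about 8 N at the leaf's end.
- pivot (a point): On the axis of the pivot screw (dark knurled head), 35 mm above the bench, at jig x = +30, y = +58 mm. The spring leaf's rolled end is 58 mm from this axis, opposite the thumb pin; its lip passes over the board's edge. The leaf is springy but stiff, and each has been bent by up to 0.15 rad (7 mm at its end) either way, not measured: where it meets the board and how hard it bears must be felt at the thumb pin.
- thumb_pin (a point): Middle of the upright knurled thumb pin, 12 mm thick, 80 mm from the pivot axis on the lever's outer arm; foot 34, this point 49, top 64 mm above the bench. Turns with the clip; pinch, cage or push it from above. Free swing takes about 6 N here; each newton of leaf on board adds 0.72 N (58/80): 5 N feels like 3.6 N more. The board's drag on the way home can add up to 1 N.
- start_top (a point): Centre of the top of the start button, a round plain push button 24 mm across on the grey tester box (110 x 84 mm, top 50 mm above the bench), facing up.
- start (a joint): Travel of the start button, m: 0 up, 0.006 right down, which takes about 5 N; it springs back.
- bolt: Bystander: hex bolt standing on its head on the jig plate, 16 mm wide, 25 mm tall. Origin: centre of its underside.
- pulley: Bystander: black belt pulley lying flat, 52 mm across, 30 mm tall. Origin: centre of its underside.
- nut: Bystander: steel hex nut, 17 mm wide, 8 mm tall. Origin: centre of its underside.
- terminal: Bystander: terminal block, 16 x 40 x 20 mm. Origin: centre of its underside.
- board_spare: Bystander: a second, like sensor board lying on the bench outside the jig. Origin: centre of its underside.
- driver: Bystander: screwdriver lying on the bench left of the jig.
- spanner: Bystander: spanner lying on the bench beyond the tester.
There are look-alikes about, which are no part of the job. Leave any yellow look-alike of the part that bears start_top alone. Leave any orange look-alike of the board alone.

How it is judged:
On the way, in this order (a step that is already met when the one before it is completed fails the run):
1. the clip, let go of, holds the board fully home with about 5 N (2.5 to 7.5 N) (x of board in the frame of jig between -0.0025 and 0.0018 m and angle between the x axis of board and the x axis of jig, either way round below 0.04 rad and z of board in the frame of jig below 0.0205 m and contact force between clip and board between 2.5 and 7.5 N and contact force between the fingers and clip below 0.2 N), for 0.4 s.
2. the start button is pressed right down while the clip holds the board home (x of board in the frame of jig between -0.0025 and 0.0018 m and angle between the x axis of board and the x axis of jig, either way round below 0.04 rad and z of board in the frame of jig below 0.0205 m and contact force between clip and board above 2.5 N and value of joint start above 0.0045 m), for 0.1 s.
3. the clip is swung clear, about 40 degrees off the board or more (its joint above 0.5 rad) (value of joint clip above 0.5 rad), for 0.2 s.
At the end, for the whole second after the job is handed in: Clip left swung clear (joint above 0.5 rad) and not touching the board; start button up again; the board at rest, flat and home in its nest: within 1.8 mm of the contact strip's ribs and square to them within 0.04 rad (value of joint clip above 0.5 rad and contact force between clip and board below 0.1 N and value of joint start below 0.002 m and linear speed of board below 0.01 m/s and x of board in the frame of jig between -0.0025 and 0.0018 m and angle between the x axis of board and the x axis of jig, either way round below 0.04 rad and z of board in the frame of jig below 0.0205 m).
It fails at once if the clip bears on the board with more than 12 N (contact force between clip and board above 12 N).
It fails at once if the robot touches the board (contact force between any of the fingers, the arm and board above 0.5 N).
It fails at once if a bystander is moved more than 15 mm (distance of any of bolt, pulley, nut, terminal, board_spare, driver, spanner from where it was at the start of the episode above 0.015 m).
It also fails if it takes over 72 s, if anything falls off the work surface, if the arm or the gripper's body presses on something with over 40 N, if the wrist force passes 120 N, or if a joint passes its speed limit or range.

ROBOT

A 7-joint arm with a two-finger parallel gripper is mounted at the origin on the work surface. World frame = base frame: x ahead of the robot, y to its left, z up, the work surface at z = 0. Lengths are in m, angles in rad, forces in N, time in s.
With the tool pointing down it reaches from about 0.4 to 0.85 m from the base axis. Payload 4.5 kg.
Tool frame: the origin (TCP) lies at the very end of the fingers, on their centre line; the grasp point (between the pads) lies 19 mm behind it; z points along the fingers, y is the direction in which the jaws open and shut (so a half turn about z gives the same grasp; the last joint's range is limited). The gripper opens to 88 mm and grips with 3 to 60 N. Pads are 18 mm wide; open, the fingers measure 123 mm over their backs; the gripper's body (75 mm by 187 mm) begins 45 mm behind the grasp point.
Start: joints at [-1.089, 0.689, -0.195, 1.565, 0.157, 0.902, -0.215], TCP at [0.271, 0.563, 0.239] pointing down, gripper open.
Joint ranges: [-3.01, 3.01], [-0.46, 2.08], [-1.47, 1.51], [0.13, 2.56], [-1, 4.14], [0.04, 2.09], [-2.66, 2.66]. Speed limits (rad/s): [2.57, 2.57, 3.14, 3.14, 3.14, 3.14, 3.14].

INTERFACE

Orientations are given as a unit quaternion [x, y, z, w].
In Python, from station import robot, imaging, models gives the robot as it stands.
- The arm moves only by the tool send_rows, never from a script. Its argument "deltas" is a list of rows, each a list of 2 entries, a list of its own where there are three numbers: the shift along the tool's x, y, z normalised to -1 to 1, where 1 is 50 cm, then the turn about the tool's z normalised to -1 to 1, where 1 is pi/2 rad. A call has 1 to 10 rows; each row shifts and turns the commanded pose from where the row before left it, along the tool's axes as they then stand; what a row does not reach is not made up. A row lasts 1/8 s, in which the tool goes at most 62.5 mm and 10.7 degrees, less where a joint would pass 70% of its speed; a pose out of reach is approached as far as the arm can. A call with a number of a shift or a turn outside -1 to 1 is refused whole. A call with a gripper value outside its range is refused whole. "claw" is the opening, from 0 (shut) to 1 (fully open), set as the call begins (left out, the last holds). The fingers move at their own pace and stop on an object; "grip_force" is the grip in N (left out, the last holds). Time passes only in rows, so rows that do not move let the fingers close. It gives the time, the measured TCP pose, the force and the opening at its end, in the units of the state.
- robot.read_state(): the state, without advancing time (a new reading comes with each control period).
- imaging.capture(name): name is "scene" or "top" or "wrist"; returns a dict with "img" (400x640x3 uint8, red, green, blue), "fx", "fy", "cx", "cy" (pixels), "rvec" (rotation vector, rad) and "tvec" (3), from world to camera coordinates, as OpenCV has them; the wrist camera has in their place "hand_eye" (4x4, takes a point from camera to tool coordinates, whose origin is the TCP and whose axes are the flange's). Camera axes: x right, y down, z forward; pixel columns grow to the right and rows downward; lengths in m; the calibration is good to about 2 mm. A picture is of the moment at which its call begins: read the wrist's pose just before it. There is no depth.
- robot.job_done(): hands the job in, once; it reports no verdict.
Trained networks look in a picture, given as the dict that the camera call returned (one of the last four; its "shot" number tells which), for a name from the list of things; names that differ only in an ending like _2 or _b are one class to them, and where a whole thing is asked for, a point or a joint stands for the part that bears it (a point fixed in the world has none). Each returns a list of dicts, best first, with "score" (0 to 1); they miss things now and then, are a little off and sometimes report something else, mostly with a low value. They report only what shows in the picture. A call takes as long as a camera call. They do not tell look-alikes from the thing itself.
- models.find_in(picture, name): "rect" ([left, top, width, height] as shares, 0 to 1, of the picture: columns of its width, rows of its height, round what is visible of it).
- models.silhouettes(picture, name): "mask" (400x640 bool, what is visible of it) and "rect" ([left, top, width, height] as shares, 0 to 1, of the picture: columns of its width, rows of its height, round what is visible of it).
The state is a dict: "clock": time; "joint_positions": joint angles; "qvel": joint speeds; "joint_torque": joint torques, N m; "position": TCP position; "eef_rot": TCP orientation; "wrist_force": force on the tool from outside, world axes, zero at the start; "wrist_torque": the same for the moment, N m; "width": opening from 0.0 (shut) to 1.0 (fully open).
Only numpy, scipy, OpenCV 4.12 (cv2) and the standard library are available. Lean on these libraries where they do the work, as an engineer would, in place of code of your own. Each camera call takes 0.05 s, during which the arm holds its last target.

## Working session

There is one attempt and no reset: what is moved stays moved. The work goes in short steps, Python scripts to look and compute and a tool call to move; the robot and the scene stay as the last step left them, time stands still between calls to the robot, and variables do not carry over. Pictures are saved under pics/ and viewed, and the job is handed in when it is done.

Besides the shell and the picture viewer there is one more tool, called after ">>>" as name(argument=value, ...) on one line, values as JSON. send_rows: Moves the arm, as the interface text tells. Scaled input: -1 to 1 covers 50 cm each way for a shift and pi/2 rad each way for a turn. Its arguments: {"type":"object","properties":{"deltas":{"type":"array","items":{"type":"array"}},"claw":{"type":"number"},"grip_force":{"type":"number"}},"required":["deltas"]}

```bash
mkdir -p pics; ls
cat > h.py <<'E'
import numpy as np, cv2
from station import robot, imaging, models
from scipy.spatial.transform import Rotation as R
def save(p,n): cv2.imwrite('pics/'+n+'.png', cv2.cvtColor(p['img'],cv2.COLOR_RGB2BGR))
def cam(p,st=None):
    K=np.array([[p['fx'],0,p['cx']],[0,p['fy'],p['cy']],[0,0,1]])
    if 'rvec' in p:
        Rm=cv2.Rodrigues(np.array(p['rvec'],float))[0]; t=np.array(p['tvec'],float)
    else:
        H=np.array(p['hand_eye']); Rt=R.from_quat(st['eef_rot']).as_matrix()
        Rc=Rt@H[:3,:3]; o=Rt@H[:3,3]+np.array(st['position'])
        Rm=Rc.T; t=-Rm@o
    return K,Rm,t
def proj(c,X):
    K,Rm,t=c; q=(Rm@np.asarray(X,float).T).T+t; u=(K@q.T).T; return u[:,:2]/u[:,2:]
def onz(c,uv,z):
    K,Rm,t=c; d=Rm.T@np.linalg.solve(K,np.array([uv[0],uv[1],1.])); o=-Rm.T@t
    return o+d*(z-o[2])/d[2]
def tri(cs,uvs):
    A=[];b=[]
    for c,uv in zip(cs,uvs):
        K,Rm,t=c; d=Rm.T@np.linalg.solve(K,np.array([uv[0],uv[1],1.])); d/=np.linalg.norm(d); o=-Rm.T@t
        P=np.eye(3)-np.outer(d,d); A.append(P); b.append(P@o)
    X=np.linalg.lstsq(np.vstack(A),np.hstack(b),rcond=None)[0]; return X
E
python3 - <<'E'
from h import *
s=robot.read_state(); print(s)
for n in ['scene','top','wrist']:
    p=imaging.capture(n); save(p,n+'0')
    if 'rvec' in p: print(n,-cam(p)[1].T@cam(p)[2],p['fx'])
    else: print(p['hand_eye'])
    for k in ['jig','board','clip','start_top','thumb_pin','bolt','start']:
        try: r=models.find_in(p,k)
        except Exception as e: print(k,e); continue
        print(n,k,[(round(a['score'],2),(np.array(a['rect'])*[640,400,640,400]).round().astype(int).tolist()) for a in r])
E
```

```text
pics
{'clock': 0.0, 'joint_positions': array([-1.08919503,  0.69002223, -0.1945221 ,  1.56636181,  0.15732664,
        0.90248054, -0.21511122]), 'qvel': array([-5.97431514e-04, -1.08306503e-03, -8.58431708e-04, -9.24634892e-04,
       -6.71454250e-05, -1.36352235e-03,  1.00445582e-04]), 'joint_torque': array([-1.01631405e-03, -5.27561510e+01, -1.26675557e+00, -1.53430152e+01,
       -5.25480893e-02,  6.48927424e-03,  1.72533960e-04]), 'position': array([0.27038402, 0.56277554, 0.23788164]), 'eef_rot': array([ 2.21986630e-01,  9.75049258e-01, -9.28266934e-04, -1.36462714e-04]), 'wrist_force': array([ 0.46474429, -0.09865782,  0.63723969]), 'wrist_torque': array([ 0.03526165,  0.05252343, -0.02830069]), 'width': 1.003184229971501}
scene [0.94958914 0.56591669 0.54813301] 368.9338498662621
scene jig [(0.69, [294, 220, 96, 70])]
scene board [(0.82, [308, 224, 31, 23]), (0.6, [257, 209, 35, 20]), (0.24, [323, 352, 12, 17])]
scene clip [(0.87, [302, 230, 65, 21]), (0.17, [308, 220, 31, 23])]
scene start_top [(0.42, [291, 162, 9, 10]), (0.26, [311, 222, 28, 22])]
scene thumb_pin [(0.95, [3
[... 218 characters left out ...]
 jig [(0.87, [253, 177, 84, 57])]
top board [(0.92, [357, 172, 25, 20]), (0.59, [298, 193, 32, 20])]
top clip [(0.63, [277, 177, 30, 49])]
top start_top [(0.64, [420, 229, 15, 9])]
top thumb_pin [(0.61, [276, 174, 31, 50])]
top bolt [(0.2, [256, 174, 79, 61])]
top start [(0.6, [472, 288, 6, 9]), (0.5, [424, 227, 7, 11])]
[[ 2.08402817e-05 -9.64276661e-01 -2.64897190e-01  6.93370437e-02]
 [ 9.99999986e-01 -2.34689615e-05  1.64104622e-04 -1.57607407e-03]
 [-1.64459119e-04 -2.64897189e-01  9.64276647e-01 -1.47095577e-01]
 [ 0.00000000e+00  0.00000000e+00  0.00000000e+00  1.00000000e+00]]
wrist jig []
wrist board []
wrist clip []
wrist start_top []
wrist thumb_pin []
wrist bolt []
wrist start []
```

Run:
```python
import cv2
a=cv2.imread('pics/scene0.png');b=cv2.imread('pics/top0.png')
cv2.imwrite('pics/s0c.png',cv2.resize(a[130:310,230:430],None,fx=4,fy=3.3333*1.0,interpolation=3))
cv2.imwrite('pics/t0c.png',cv2.resize(b[150:310,230:490],None,fx=3,fy=3,interpolation=3))
```

```text
(no output)
```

View pics/scene0.png

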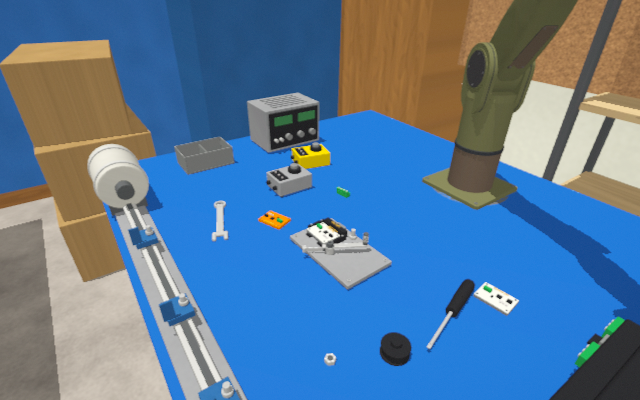

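View pics/top0.png

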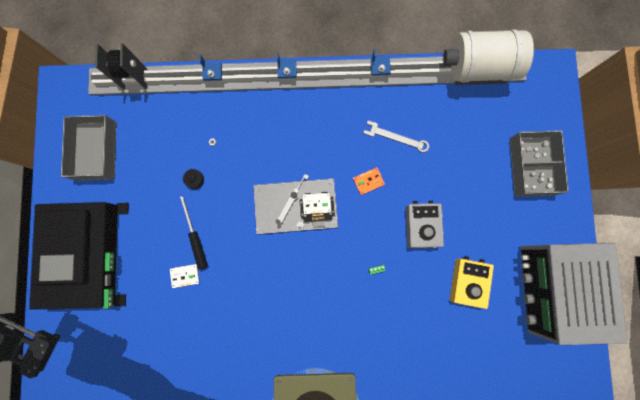

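```bash
sleep 0
```

```text
(no output)
```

View pics/s0c.png

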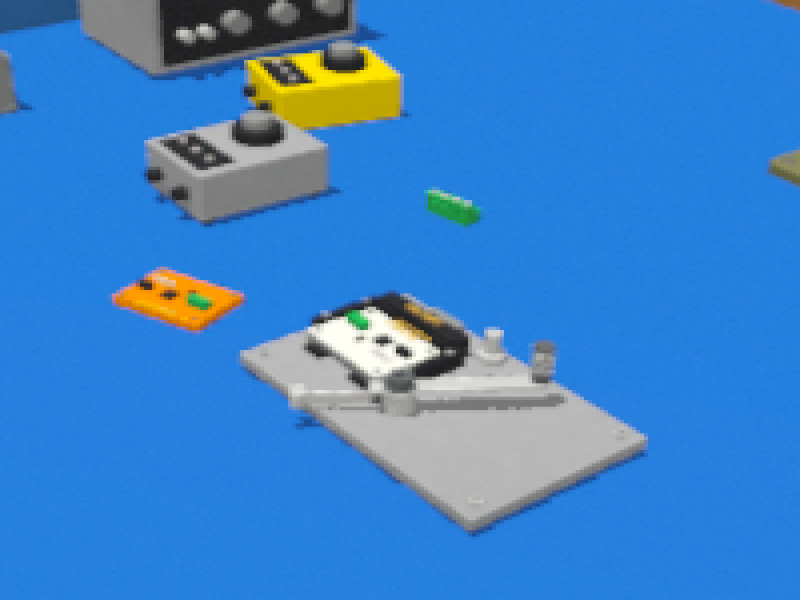

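View pics/t0c.png

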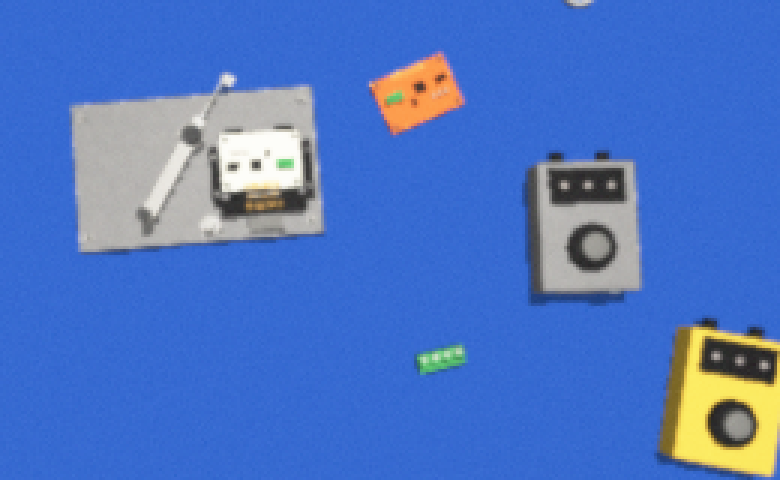

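Run:
```python
from h import *
p=imaging.capture('top'); c=cam(p)
f=lambda x,y:(230+x/3,150+y/3)
for n,xy,z in [('pivot',(190,135),.045),('pin',(148,218),.064),('leaf',(228,80),.03),('bolt',(210,225),.039),('btn',(595,246),.06),('c1',(72,106),.014),('c2',(312,86),.014),('c3',(325,233),.014),('c4',(80,250),.014)]:
    print(n,onz(c,f(*xy),z).round(4))
```

```text
pivot [0.5536 0.0397 0.045 ]
pin [0.4823 0.0751 0.064 ]
leaf [0.603  0.0065 0.03  ]
bolt [0.4764 0.0247 0.039 ]
btn [ 0.448  -0.2968  0.06  ]
c1 [0.5868 0.1456 0.014 ]
c2 [ 0.5981 -0.0671  0.014 ]
c3 [ 0.468 -0.074  0.014]
c4 [0.4596 0.1399 0.014 ]
```

>>> send_rows(deltas=[[[-0.09,-0.072,0],0],[[-0.09,-0.072,0],0],[[-0.09,-0.072,0],0],[[-0.09,-0.072,0],0],[[-0.09,-0.072,0],0],[[-0.09,-0.072,0],0],[[-0.09,-0.072,0],0],[[-0.09,-0.072,0],0],[[-0.09,-0.072,0],0],[[-0.09,-0.072,0],0]])

```text
clock: 2.5
position: [0.5213, 0.0424, 0.2389]
eef_rot: [0.222, 0.975, 0.0, 0.0]
wrist_force: [-0.4, 1.1, -0.1]
width: 1.0
```

>>> send_rows(deltas=[[[0,0,0],0],[[0,0,0],0]])

```text
clock: 2.75
position: [0.5202, 0.0446, 0.2387]
eef_rot: [0.222, 0.975, 0.0, -0.0]
wrist_force: [-0.6, 1.1, 0.4]
width: 0.997
```

Run:
```python
from h import *
s=robot.read_state(); print(s['position'],s['eef_rot'],s['clock'],s['wrist_force'])
p=imaging.capture('wrist'); save(p,'w1'); print(p['fx'],p['cx'])
np.savez('w1.npz',img=p['img'],pos=s['position'],q=s['eef_rot'],he=p['hand_eye'],k=[p['fx'],p['fy'],p['cx'],p['cy']])
```

```text
[0.52018688 0.04459492 0.2387117 ] [ 2.22036326e-01  9.75038297e-01  4.04849531e-04 -1.60771341e-04] 2.75 [-0.57267895  1.11305282  0.44012536]
294.3640749056618 321.8449556148305
```

View pics/w1.png

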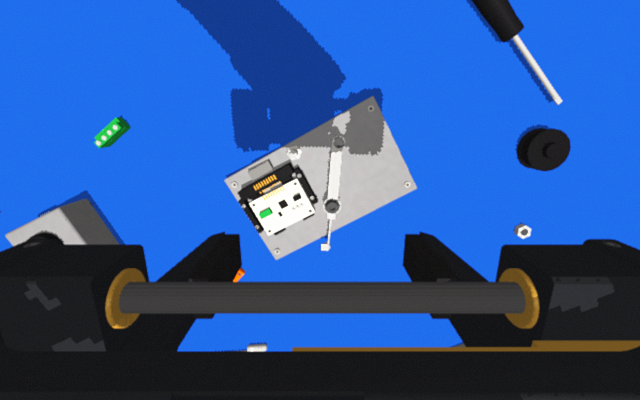

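>>> send_rows(deltas=[[[0,0.06,0.02],0],[[0,0.06,0.02],0],[[0,0.04,0.02],0],[[0,0,0],0],[[0,0,0],0],[[0,0,0],0]])

```text
clock: 3.55
position: [0.5549, 0.1148, 0.2091]
eef_rot: [0.223, 0.975, -0.0, 0.0]
wrist_force: [0.9, -0.3, -0.9]
width: 1.001
```

Run:
```python
from h import *
s=robot.read_state(); print(s['position'],s['eef_rot'],s['clock'],s['wrist_force'],s['wrist_torque'])
p=imaging.capture('wrist'); save(p,'w2')
np.savez('w2.npz',img=p['img'],pos=s['position'],q=s['eef_rot'],he=p['hand_eye'],k=[p['fx'],p['fy'],p['cx'],p['cy']])
a=cv2.imread('pics/w1.png');b=cv2.imread('pics/w2.png')
cv2.imwrite('pics/w1c.png',cv2.resize(a[90:270,220:430],None,fx=3.3,fy=3.3,interpolation=3))
cv2.imwrite('pics/w2c.png',b)
```

```text
[0.55489104 0.11481989 0.20910167] [ 2.22819303e-01  9.74859677e-01 -3.56478267e-04  2.02602545e-04] 3.55 [ 0.85832984 -0.34455699 -0.89232313] [ 0.00108187 -0.0080928   0.03703096]
```

View pics/w1c.png

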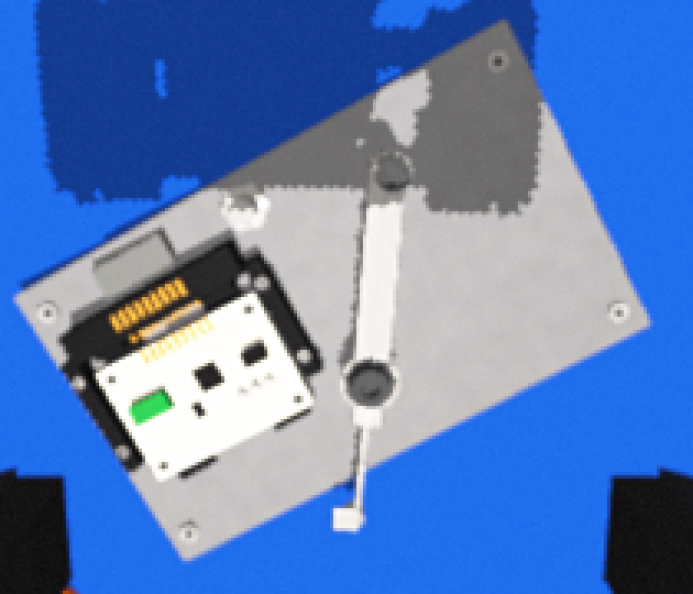

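View pics/w2c.png

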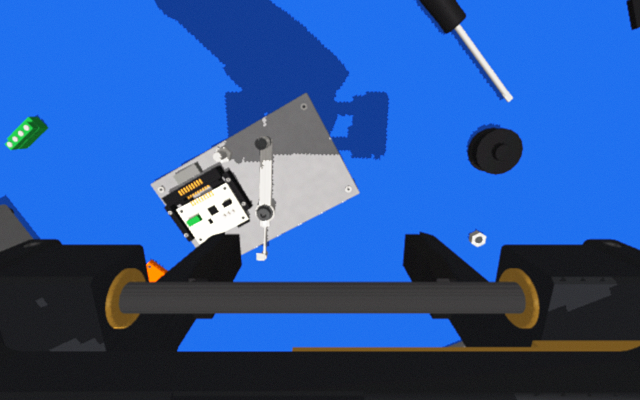

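Run:
```python
import cv2
b=cv2.imread('pics/w2.png')
cv2.imwrite('pics/w2d.png',cv2.resize(b[85:270,145:365],None,fx=3.2,fy=3.2,interpolation=3))
```

```text
(no output)
```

View pics/w2d.png

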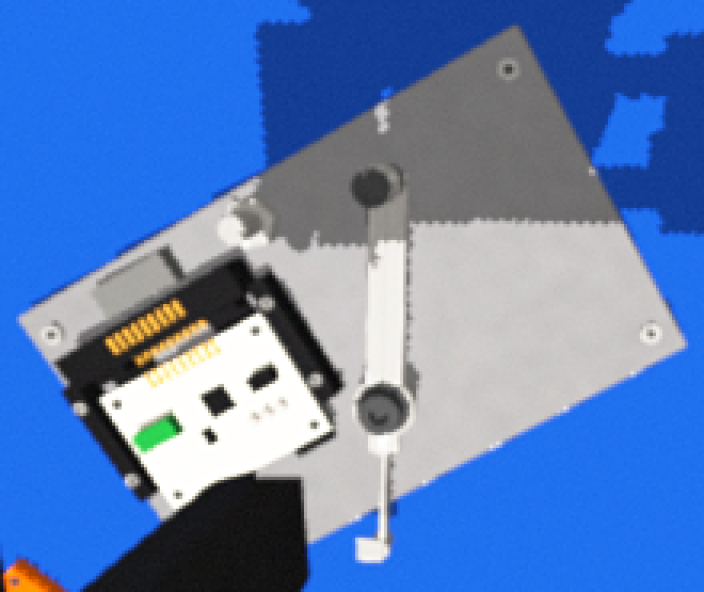

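Run:
```python
from h import *
cs=[]
for n in ['w1','w2']:
    d=np.load(n+'.npz'); p=dict(fx=d['k'][0],fy=d['k'][1],cx=d['k'][2],cy=d['k'][3],hand_eye=d['he']); cs.append(cam(p,dict(position=d['pos'],eef_rot=d['q'])))
f1=lambda x,y:((x+.5)/3.3+220-.5,(y+.5)/3.3+90-.5)
f2=lambda x,y:((x+.5)/3.2+145-.5,(y+.5)/3.2+85-.5)
P={}
for n,a,b in [('pin',(392,167),(371,186)),('piv',(371,380),(380,409)),('s1',(498,61),(508,69)),('s2',(618,313),(650,333)),('s3',(48,313),(51,333)),('btip',(244,200),(240,222)),('ledge',(347,518),(374,549)),('bcornTR',(258,296),(268,315)),('bcornTL',(97,377),(102,397)),('bcBR',(314,406),(333,430)),('bcBL',(155,478),(172,505))]:
    P[n]=tri(cs,[f1(*a),f2(*b)]); print(n,P[n].round(4), onz(cs[0],f1(*a),.026).round(4))
ax=P['s1']-P['s2']; print(np.arctan2(ax[1],ax[0]),np.linalg.norm(ax[:2]),np.linalg.norm((P['s1']-P['s3'])[:2]))
y=P['s1']-P['s3']; psi=np.arctan2(-y[0],y[1]); print('jig yaw',psi)
for n,a,z in [('c',(507,18),.014),('c',(652,325),.014),('c',(184,560),.014),('c',(14,297),.014)]: print(onz(cs[0],f1(*a),z).round(4))
for n,z in [('pin',.064),('piv',.045)]:
    pass
print(onz(cs[0],f1(392,167),.064),onz(cs[1],f2(371,186),.064))
print(onz(cs[0],f1(371,380),.045),onz(cs[1],f2(380,409),.045))
d=P['pin']-P['piv'];print(np.linalg.norm(d[:2]),np.arctan2(-d[0],d[1])-psi)
```

```text
pin [0.4853 0.0797 0.0623] [0.4878 0.0807 0.026 ]
piv [0.5538 0.0408 0.042 ] [0.5576 0.0396 0.026 ]
s1 [0.4709 0.1311 0.0188] [0.4706 0.13   0.026 ]
s2 [0.5766 0.1365 0.0183] [0.5742 0.1351 0.026 ]
s3 [ 0.4809 -0.0619  0.019 ] [ 0.4807 -0.0594  0.026 ]
btip [0.4757 0.0273 0.0329] [0.4751 0.0268 0.026 ]
ledge [0.6057 0.0064 0.0265] [0.6057 0.0063 0.026 ]
bcornTR [0.5096 0.0147 0.0223] [0.5093 0.0152 0.026 ]
bcornTL [ 0.51   -0.0548  0.0258] [ 0.5108 -0.0551  0.026 ]
bcBR [0.5578 0.0149 0.0243] [0.5576 0.0151 0.026 ]
bcBL [ 0.5576 -0.0557  0.0234] [ 0.5572 -0.0549  0.026 ]
-3.091029526341954 0.1058007271177004 0.1932945875514188
jig yaw 0.05179989012941578
[0.4588 0.1407 0.014 ]
[0.5884 0.1475 0.014 ]
[ 0.5983 -0.0658  0.014 ]
[ 0.4703 -0.0726  0.014 ]
[0.48457542 0.0799257  0.064     ] [0.48599894 0.07978774 0.064     ]
[0.55231449 0.04132383 0.045     ] [0.55373231 0.04158409 0.045     ]
0.07866692117889806 1.0024613798269435
```

>>> send_rows(deltas=[[[0.0244,-0.0312,0.045],0],[[0.0244,-0.0312,0.045],0],[[0.0243,-0.0311,0.05],0],[[0.0243,-0.0311,0.05],0],[[0,0,0],0.043],[[0,0,0],0],[[0,0,0],0]], claw=0.3, grip_force=10)

```text
clock: 4.47
position: [0.4848, 0.081, 0.1142]
eef_rot: [0.255, 0.967, 0.0, 0.001]
wrist_force: [0.6, 0.3, -0.0]
width: 0.3
```

```bash
cat >> h.py <<'E'
PIV=np.array([.5535,.0412]); PSI=.052
def st():
    s=robot.read_state(); q=R.from_quat(s['eef_rot']).as_matrix(); x=q[:,0];y=q[:,1]
    p=np.array(s['position']); f=np.array(s['wrist_force'])
    print('t',round(s['clock'],2),'pos',p.round(4),'yaw_y deg',np.degrees(np.arctan2(y[1],y[0])).round(2),'F',f.round(2),'Fy_tool',round(f@y,2),'Fx_tool',round(f@x,2),'w',round(s['width'],3))
    return s,p,x,y,f
E
python3 - <<'E'
from h import *
s,p,x,y,f=st()
k=imaging.capture('wrist'); save(k,'w3')
print(proj(cam(k,s),[[.484,.0805,.064],[*p]]))
t=imaging.capture('scene'); save(t,'s3')
E
```

```text
t 4.47 pos [0.4848 0.081  0.1142] yaw_y deg 60.51 F [ 0.58  0.35 -0.01] Fy_tool 0.59 Fx_tool -0.34 w 0.3
[[322.84879878 219.69236857]
 [324.85496003 250.92625793]]
```

View pics/w3.png

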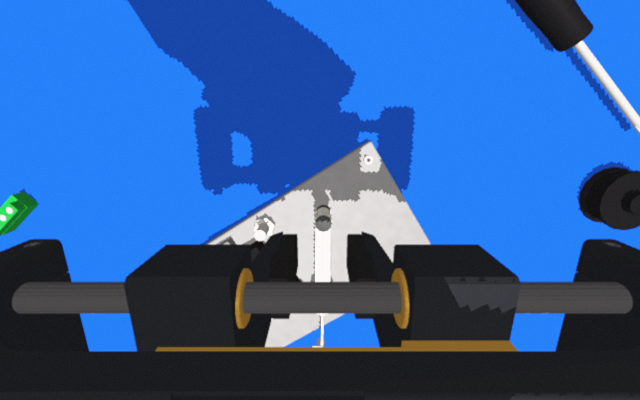

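Run:
```python
import cv2
b=cv2.imread('pics/w3.png');cv2.imwrite('pics/w3c.png',cv2.resize(b[180:260,270:380],None,fx=7,fy=7,interpolation=3))
b=cv2.imread('pics/s3.png');cv2.imwrite('pics/s3c.png',cv2.resize(b[140:300,260:420],None,fx=3.7,fy=3.7,interpolation=3))
```

```text
(no output)
```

View pics/w3c.png

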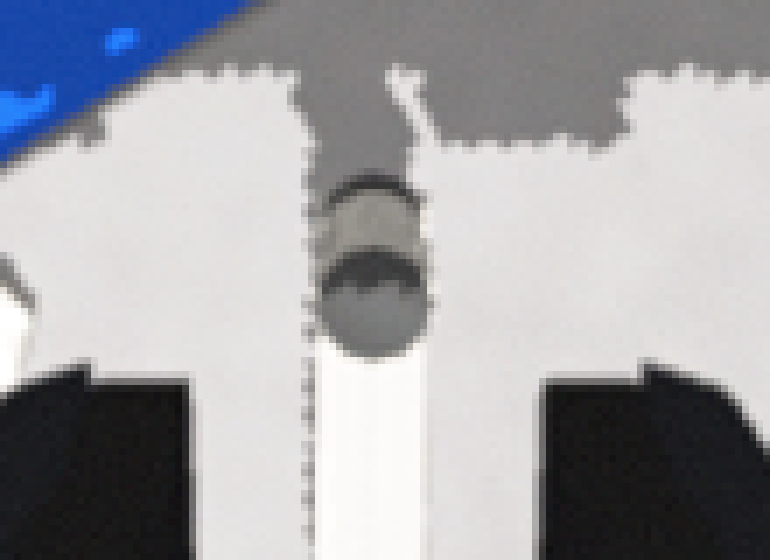

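View pics/s3c.png

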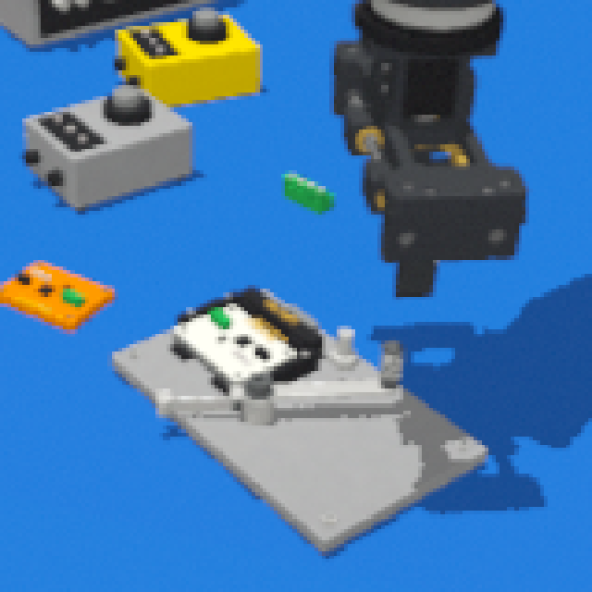

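>>> send_rows(deltas=[[[0,0,0.05],0],[[0,0,0.05],0],[[0,0,0.042],0],[[0,0,0],0],[[0,0,0],0]])

```text
clock: 5.2
position: [0.4846, 0.0812, 0.0434]
eef_rot: [0.255, 0.967, 0.0, 0.0]
wrist_force: [-0.3, -1.0, 0.4]
width: 0.3
```

Run:
```python
from h import *
for i in range(6):
    s,p,x,y,f=st(); imaging.capture('top')
k=imaging.capture('wrist'); save(k,'w4')
```

```text
t 5.2 pos [0.4846 0.0812 0.0434] yaw_y deg 60.48 F [-0.29 -0.97  0.41] Fy_tool -0.98 Fx_tool -0.23 w 0.3
t 5.25 pos [0.4847 0.0812 0.0435] yaw_y deg 60.47 F [0.13 0.39 0.03] Fy_tool 0.41 Fx_tool 0.09 w 0.301
t 5.3 pos [0.4848 0.0812 0.0436] yaw_y deg 60.47 F [ 0.36 -0.32  0.15] Fy_tool -0.1 Fx_tool -0.47 w 0.302
t 5.35 pos [0.4847 0.0812 0.0436] yaw_y deg 60.47 F [-0.48  0.44 -0.74] Fy_tool 0.15 Fx_tool 0.63 w 0.3
t 5.4 pos [0.4847 0.0812 0.0435] yaw_y deg 60.47 F [ 0.75 -0.52  0.85] Fy_tool -0.09 Fx_tool -0.91 w 0.303
t 5.45 pos [0.4846 0.0812 0.0434] yaw_y deg 60.47 F [ 0.43 -0.05 -1.06] Fy_tool 0.17 Fx_tool -0.4 w 0.298
```

View pics/w4.png

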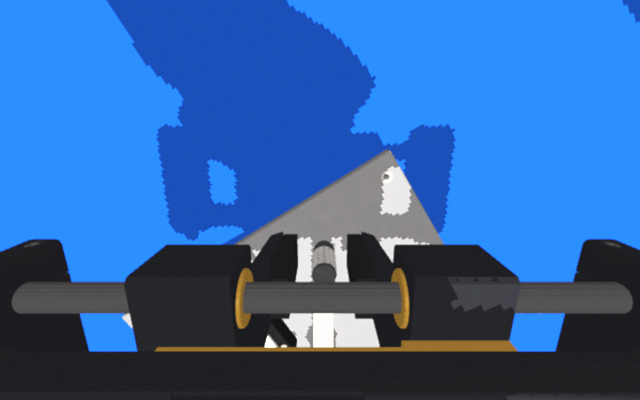

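>>> send_rows(deltas=[[[0,0.014,0],0],[[-0.0009,0.008,0],0.0318],[[-0.0009,0.008,0],0.0318],[[-0.0009,0.008,0],0.0318],[[-0.0009,0.008,0],0.0318],[[-0.0009,0.008,0],0.0318],[[-0.0009,0.008,0],0.0318]])

```text
clock: 6.42
position: [0.5016, 0.1021, 0.0426]
eef_rot: [0.399, 0.917, -0.003, -0.002]
wrist_force: [-3.6, -6.1, 4.2]
width: 0.302
```

```bash
cat >> h.py <<'E'
def meas(n=6,v=True):
    F=[];T=[];Q=[]
    for i in range(n):
        s=robot.read_state(); q=R.from_quat(s['eef_rot']).as_matrix()
        f=np.array(s['wrist_force'])@q; F.append(f); T.append(np.array(s['wrist_torque'])@q)
        if i<n-1: k=imaging.capture('top')
    y=q[:,1]; p=np.array(s['position']); yaw=np.arctan2(y[1],y[0])
    d=p[:2]-PIV; rho=d@q[:2,0]; o=d@q[:2,1]
    print('t',round(s['clock'],2),'p',p.round(4),'yaw',yaw.round(4),'rho',rho.round(4),'off',o.round(4),'w',round(s['width'],3),'F',np.mean(F,0).round(2),'Fy',[round(a[1],1) for a in F],'tau',np.mean(T,0).round(3))
    # pin centre if on the rear pad
    pc=o-(s['width']*.088/2-.006); th=yaw-PSI-np.arctan2(pc,rho) if rho else 0
    print('theta',th.round(4),'pc',pc.round(4))
    return s
E
python3 - <<'E'
from h import *
meas()
E
```

```text
t 6.67 p [0.5021 0.1027 0.0426] yaw 0.7528 rho 0.0801 off 0.0045 w 0.297 F [-1.42 -5.37 -3.36] Fy [np.float64(-6.9), np.float64(-5.8), np.float64(-4.8), np.float64(-4.8), np.float64(-4.7), np.float64(-5.3)] tau [ 1.172 -0.293  0.005]
theta 0.7324 pc -0.0025
```

>>> send_rows(deltas=[[[-0.0002,0.002,0],0.008],[[-0.0002,0.002,0],0.008],[[-0.0002,0.002,0],0.008]])

```text
clock: 7.05
position: [0.5038, 0.104, 0.0425]
eef_rot: [0.415, 0.91, -0.003, -0.002]
wrist_force: [-3.7, -3.9, 3.8]
width: 0.304
```

>>> send_rows(deltas=[[[-0.0002,0.002,0],0.008]])

```text
clock: 7.18
position: [0.5046, 0.1046, 0.0425]
eef_rot: [0.421, 0.907, -0.003, -0.002]
wrist_force: [-3.8, -5.0, 4.1]
width: 0.303
```

>>> send_rows(deltas=[[[-0.0002,0.002,0],0.008]])

```text
clock: 7.3
position: [0.5053, 0.1053, 0.0425]
eef_rot: [0.427, 0.904, -0.003, -0.002]
wrist_force: [-3.6, -4.5, 4.3]
width: 0.301
```

>>> send_rows(deltas=[[[-0.0002,0.002,0],0.008]])

```text
clock: 7.42
position: [0.5061, 0.1059, 0.0425]
eef_rot: [0.432, 0.902, -0.003, -0.002]
wrist_force: [-4.1, -5.3, 4.2]
width: 0.294
```

>>> send_rows(deltas=[[[-0.0002,0.002,0],0.008]])

```text
clock: 7.55
position: [0.5069, 0.1065, 0.0425]
eef_rot: [0.438, 0.899, -0.003, -0.002]
wrist_force: [-4.2, -4.4, 4.6]
width: 0.3
```

>>> send_rows(deltas=[[[-0.0002,0.002,0],0.008]])

```text
clock: 7.68
position: [0.5077, 0.1071, 0.0425]
eef_rot: [0.444, 0.896, -0.003, -0.002]
wrist_force: [-4.3, -4.8, 4.8]
width: 0.302
```

>>> send_rows(deltas=[[[-0.0002,0.002,0],0.008]])

```text
clock: 7.8
position: [0.5085, 0.1077, 0.0425]
eef_rot: [0.449, 0.893, -0.003, -0.002]
wrist_force: [-2.9, -4.6, 5.2]
width: 0.301
```

>>> send_rows(deltas=[[[-0.0002,0.002,0],0.008]])

```text
clock: 7.92
position: [0.5093, 0.1082, 0.0425]
eef_rot: [0.455, 0.891, -0.003, -0.002]
wrist_force: [-5.1, -4.4, 4.9]
width: 0.3
```

Run:
```python
from h import *
meas()
```

```text
t 8.18 p [0.5094 0.1084 0.0425] yaw 0.6273 rho 0.0803 off 0.0037 w 0.296 F [-1.05 -5.89 -4.52] Fy [np.float64(-6.8), np.float64(-6.0), np.float64(-5.6), np.float64(-5.0), np.float64(-6.0), np.float64(-6.0)] tau [ 1.328 -0.212  0.024]
theta 0.6165 pc -0.0033
```

>>> send_rows(deltas=[[[-0.0002,0.002,0],0.007],[[-0.0002,0.002,0],0.007],[[-0.0002,0.002,0],0.007],[[-0.0002,0.002,0],0.007],[[-0.0002,0.002,0],0.007],[[-0.0002,0.002,0],0.007],[[-0.0002,0.002,0],0.007],[[-0.0002,0.002,0],0.007]])

```text
clock: 9.18
position: [0.5158, 0.1125, 0.0424]
eef_rot: [0.493, 0.87, -0.003, -0.002]
wrist_force: [-5.9, -3.6, 4.0]
width: 0.3
```

>>> send_rows(deltas=[[[-0.0002,0.002,0],0.007]])

```text
clock: 9.3
position: [0.5167, 0.113, 0.0424]
eef_rot: [0.498, 0.867, -0.003, -0.002]
wrist_force: [-5.9, -3.9, 5.9]
width: 0.297
```

>>> send_rows(deltas=[[[-0.0002,0.002,0],0.007]])

```text
clock: 9.43
position: [0.5175, 0.1135, 0.0424]
eef_rot: [0.503, 0.865, -0.003, -0.003]
wrist_force: [-5.5, -2.6, 4.5]
width: 0.303
```

>>> send_rows(deltas=[[[-0.0002,0.002,0],0.007]])

```text
clock: 9.55
position: [0.5184, 0.114, 0.0424]
eef_rot: [0.507, 0.862, -0.003, -0.003]
wrist_force: [-5.3, -3.2, 5.0]
width: 0.298
```

>>> send_rows(deltas=[[[-0.0002,0.002,0],0.007]])

```text
clock: 9.68
position: [0.5193, 0.1145, 0.0424]
eef_rot: [0.512, 0.859, -0.003, -0.003]
wrist_force: [-5.1, -2.4, 4.0]
width: 0.304
```

Run:
```python
from h import *
meas(10)
k=imaging.capture('scene'); save(k,'s5');cv2.imwrite('pics/s5c.png',cv2.resize(cv2.imread('pics/s5.png')[200:300,270:400],None,fx=6,fy=6,interpolation=3))
```

```text
t 10.12 p [0.5195 0.1146 0.0424] yaw 0.4962 rho 0.0808 off 0.005 w 0.299 F [-0.04 -6.31 -4.71] Fy [np.float64(-5.6), np.float64(-6.9), np.float64(-5.8), np.float64(-5.6), np.float64(-7.2), np.float64(-6.8), np.float64(-6.7), np.float64(-5.4), np.float64(-5.9), np.float64(-7.0)] tau [ 1.356 -0.011  0.03 ]
theta 0.4708 pc -0.0021
```

View pics/s5c.png

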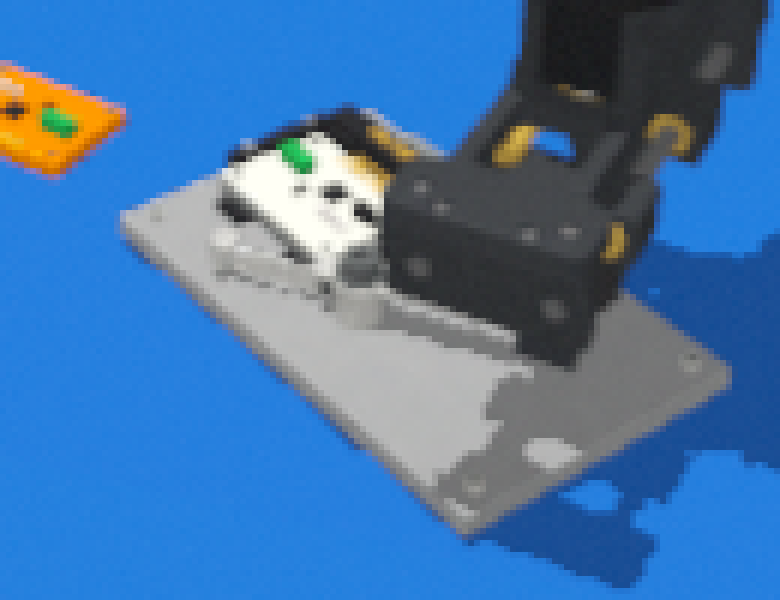

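>>> send_rows(deltas=[[[-0.0002,0.002,0],0.007],[[-0.0002,0.002,0],0.007],[[-0.0002,0.002,0],0.007],[[-0.0002,0.002,0],0.007]])

```text
clock: 10.68
position: [0.5228, 0.1163, 0.0423]
eef_rot: [0.531, 0.848, -0.003, -0.003]
wrist_force: [-5.6, -2.5, 4.9]
width: 0.299
```

Run:
```python
from h import *
meas(10)
```

```text
t 11.12 p [0.523  0.1164 0.0424] yaw 0.4525 rho 0.0809 off 0.0054 w 0.304 F [ 0.53 -6.   -4.54] Fy [np.float64(-6.2), np.float64(-7.8), np.float64(-5.5), np.float64(-5.9), np.float64(-5.2), np.float64(-5.7), np.float64(-5.2), np.float64(-6.2), np.float64(-6.5), np.float64(-6.0)] tau [1.375 0.04  0.04 ]
theta 0.4244 pc -0.0019
```

>>> send_rows(deltas=[[[-0.0002,0.002,0],0.007],[[-0.0002,0.002,0],0.007],[[-0.0002,0.002,0],0.007],[[-0.0002,0.002,0],0.007]])

```text
clock: 11.62
position: [0.5265, 0.1179, 0.0423]
eef_rot: [0.549, 0.836, -0.003, -0.003]
wrist_force: [-5.7, -2.0, 5.5]
width: 0.304
```

Run:
```python
from h import *
meas(10)
```

```text
t 12.07 p [0.5267 0.118  0.0423] yaw 0.4088 rho 0.0811 off 0.0059 w 0.3 F [ 0.68 -6.08 -4.66] Fy [np.float64(-6.0), np.float64(-5.9), np.float64(-6.1), np.float64(-5.6), np.float64(-6.9), np.float64(-6.5), np.float64(-6.1), np.float64(-5.6), np.float64(-6.2), np.float64(-6.0)] tau [1.37  0.081 0.03 ]
theta 0.3726 pc -0.0013
```

>>> send_rows(deltas=[[[-0.0002,0.002,0],0.007],[[-0.0002,0.002,0],0.007],[[-0.0002,0.002,0],0.007],[[-0.0002,0.002,0],0.007]])

```text
clock: 12.58
position: [0.5303, 0.1193, 0.0423]
eef_rot: [0.567, 0.824, -0.003, -0.003]
wrist_force: [-6.2, -1.4, 5.0]
width: 0.298
```

Run:
```python
from h import *
meas(10)
```

```text
t 13.03 p [0.5304 0.1194 0.0423] yaw 0.365 rho 0.0813 off 0.0064 w 0.303 F [ 0.68 -6.11 -4.69] Fy [np.float64(-6.4), np.float64(-5.8), np.float64(-5.9), np.float64(-6.0), np.float64(-6.0), np.float64(-7.4), np.float64(-5.4), np.float64(-5.5), np.float64(-6.1), np.float64(-6.6)] tau [1.388 0.103 0.038]
theta 0.325 pc -0.001
```

>>> send_rows(deltas=[[[-0.0002,0.002,0],0.008],[[-0.0002,0.002,0],0.008],[[-0.0002,0.002,0],0.008]])

```text
clock: 13.4
position: [0.5332, 0.1203, 0.0423]
eef_rot: [0.583, 0.813, -0.003, -0.003]
wrist_force: [-6.5, -0.7, 4.3]
width: 0.302
```

Run:
```python
from h import *
meas(6)
```

```text
t 13.65 p [0.5333 0.1204 0.0423] yaw 0.3274 rho 0.0814 off 0.0064 w 0.297 F [ 0.88 -6.18 -4.32] Fy [np.float64(-6.4), np.float64(-5.9), np.float64(-5.5), np.float64(-6.7), np.float64(-5.9), np.float64(-6.7)] tau [1.392 0.145 0.037]
theta 0.2841 pc -0.0007
```

>>> send_rows(deltas=[[[-0.0002,0.002,0],0.008],[[-0.0002,0.002,0],0.008],[[-0.0002,0.002,0],0.008]])

```text
clock: 14.02
position: [0.5361, 0.1211, 0.0423]
eef_rot: [0.598, 0.802, -0.003, -0.003]
wrist_force: [-7.6, -0.9, 4.1]
width: 0.301
```

Run:
```python
from h import *
meas(6)
```

```text
t 14.28 p [0.5363 0.1212 0.0423] yaw 0.2898 rho 0.0815 off 0.0064 w 0.299 F [ 0.89 -6.06 -4.27] Fy [np.float64(-7.6), np.float64(-5.3), np.float64(-5.9), np.float64(-5.5), np.float64(-5.7), np.float64(-6.4)] tau [1.401 0.128 0.042]
theta 0.2474 pc -0.0008
```

>>> send_rows(deltas=[[[-0.0002,0.002,0],0.008],[[-0.0002,0.002,0],0.008]])

```text
clock: 14.52
position: [0.5381, 0.1216, 0.0423]
eef_rot: [0.608, 0.794, -0.003, -0.003]
wrist_force: [-6.8, -1.3, 5.2]
width: 0.302
```

Run:
```python
from h import *
meas(4)
```

```text
t 14.68 p [0.5383 0.1217 0.0423] yaw 0.2647 rho 0.0816 off 0.0063 w 0.3 F [ 0.75 -6.51 -4.67] Fy [np.float64(-6.9), np.float64(-6.5), np.float64(-6.6), np.float64(-6.0)] tau [1.417 0.087 0.055]
theta 0.2234 pc -0.0009
```

>>> send_rows(deltas=[[[-0.0002,0.002,0],0.008],[[-0.0002,0.002,0],0.008]])

```text
clock: 14.92
position: [0.54, 0.122, 0.0423]
eef_rot: [0.618, 0.786, -0.003, -0.003]
wrist_force: [-7.1, -0.6, 5.3]
width: 0.3
```

Run:
```python
from h import *
meas(4)
```

```text
t 15.07 p [0.5403 0.1221 0.0423] yaw 0.2396 rho 0.0817 off 0.0063 w 0.301 F [ 1.21 -6.26 -4.24] Fy [np.float64(-7.1), np.float64(-6.5), np.float64(-5.7), np.float64(-5.8)] tau [1.39  0.123 0.046]
theta 0.1989 pc -0.0009
```

>>> send_rows(deltas=[[[-0.0002,0.002,0],0.008],[[-0.0002,0.002,0],0.008]])

```text
clock: 15.32
position: [0.542, 0.1224, 0.0423]
eef_rot: [0.627, 0.779, -0.003, -0.003]
wrist_force: [-6.4, 0.1, 4.1]
width: 0.298
```

Run:
```python
from h import *
meas(4)
k=imaging.capture('scene'); save(k,'s6');cv2.imwrite('pics/s6c.png',cv2.resize(cv2.imread('pics/s6.png')[200:300,270:400],None,fx=6,fy=6,interpolation=3))
```

```text
t 15.47 p [0.5422 0.1225 0.0423] yaw 0.2145 rho 0.0818 off 0.0063 w 0.306 F [ 0.83 -6.17 -4.47] Fy [np.float64(-6.3), np.float64(-6.0), np.float64(-6.0), np.float64(-6.4)] tau [1.394 0.115 0.059]
theta 0.1771 pc -0.0012
```

View pics/s6c.png

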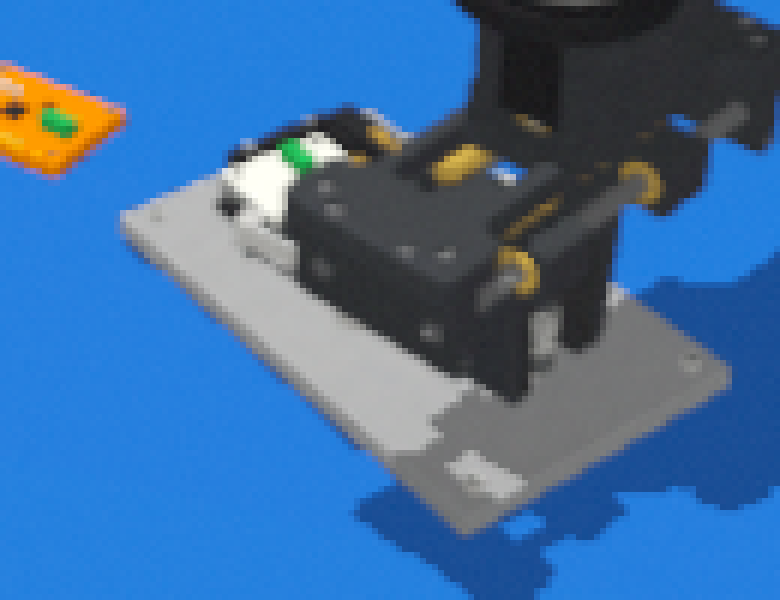

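>>> send_rows(deltas=[[[-0.0002,0.002,0],0.008],[[-0.0002,0.002,0],0.008]])

```text
clock: 15.78
position: [0.544, 0.1228, 0.0422]
eef_rot: [0.637, 0.771, -0.003, -0.003]
wrist_force: [-5.9, -0.4, 5.4]
width: 0.298
```

Run:
```python
from h import *
meas(4)
```

```text
t 15.93 p [0.5442 0.1228 0.0423] yaw 0.1895 rho 0.0819 off 0.0063 w 0.298 F [ 0.62 -6.37 -4.82] Fy [np.float64(-6.0), np.float64(-5.6), np.float64(-6.9), np.float64(-7.1)] tau [1.434 0.088 0.03 ]
theta 0.1477 pc -0.0008
```

>>> send_rows(deltas=[[[-0.0002,0.002,0],0.008],[[-0.0002,0.002,0],0.008]])

```text
clock: 16.18
position: [0.546, 0.1231, 0.0423]
eef_rot: [0.647, 0.763, -0.003, -0.003]
wrist_force: [-6.4, 0.3, 5.0]
width: 0.3
```

Run:
```python
from h import *
meas(4)
```

```text
t 16.32 p [0.5462 0.1231 0.0423] yaw 0.1644 rho 0.082 off 0.0062 w 0.297 F [ 1.42 -6.37 -4.25] Fy [np.float64(-6.3), np.float64(-6.0), np.float64(-6.4), np.float64(-6.7)] tau [1.414 0.111 0.055]
theta 0.1232 pc -0.0009
```

>>> send_rows(deltas=[[[-0.0002,0.002,0],0.008]])

```text
clock: 16.45
position: [0.547, 0.1232, 0.0423]
eef_rot: [0.651, 0.759, -0.003, -0.003]
wrist_force: [-5.7, -0.5, 4.9]
width: 0.301
```

Run:
```python
from h import *
meas(4)
```

```text
t 16.6 p [0.5472 0.1232 0.0422] yaw 0.1519 rho 0.082 off 0.0062 w 0.298 F [ 0.4  -6.09 -5.1 ] Fy [np.float64(-5.8), np.float64(-6.7), np.float64(-5.6), np.float64(-6.3)] tau [1.41  0.113 0.037]
theta 0.1115 pc -0.0009
```

>>> send_rows(deltas=[[[-0.0006,0.002,0],0.008],[[-0.0006,0.002,0],0.008]])

```text
clock: 16.85
position: [0.549, 0.1234, 0.0422]
eef_rot: [0.661, 0.75, -0.003, -0.003]
wrist_force: [-7.5, 0.8, 5.1]
width: 0.3
```

Run:
```python
from h import *
meas(4)
```

```text
t 17.0 p [0.5492 0.1234 0.0422] yaw 0.1271 rho 0.0821 off 0.0061 w 0.297 F [ 1.51 -6.47 -4.68] Fy [np.float64(-7.3), np.float64(-6.3), np.float64(-6.2), np.float64(-6.0)] tau [1.445 0.248 0.067]
theta 0.0865 pc -0.0009
```

>>> send_rows(deltas=[[[-0.0006,0.002,0],0.008],[[-0.0006,0.002,0],0.008]])

```text
clock: 17.25
position: [0.551, 0.1235, 0.0422]
eef_rot: [0.67, 0.742, -0.003, -0.004]
wrist_force: [-6.7, 1.5, 3.9]
width: 0.303
```

Run:
```python
from h import *
meas(4)
k=imaging.capture('scene'); save(k,'s7');cv2.imwrite('pics/s7c.png',cv2.resize(cv2.imread('pics/s7.png')[210:260,290:355],None,fx=11,fy=11,interpolation=3))
```

```text
t 17.4 p [0.5512 0.1235 0.0422] yaw 0.1023 rho 0.0821 off 0.0061 w 0.302 F [ 2.14 -6.44 -4.1 ] Fy [np.float64(-6.5), np.float64(-6.2), np.float64(-6.4), np.float64(-6.7)] tau [1.455 0.382 0.053]
theta 0.065 pc -0.0012
```

View pics/s7c.png

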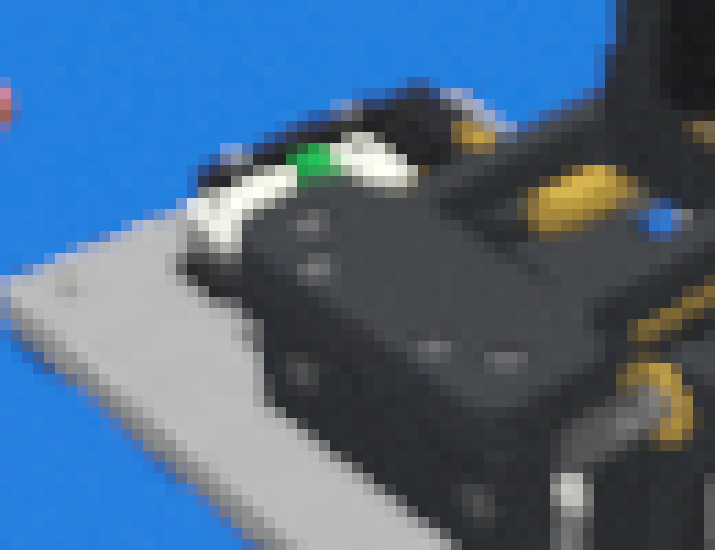

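>>> send_rows(deltas=[[[-0.0002,0.002,0],0.008],[[-0.0002,0.002,0],0.008]])

```text
clock: 17.7
position: [0.553, 0.1236, 0.0422]
eef_rot: [0.679, 0.734, -0.003, -0.004]
wrist_force: [-6.0, 2.3, 4.4]
width: 0.301
```

Run:
```python
from h import *
meas(4)
```

```text
t 17.85 p [0.5532 0.1237 0.0422] yaw 0.0773 rho 0.0822 off 0.0061 w 0.301 F [ 1.87 -6.27 -4.51] Fy [np.float64(-5.9), np.float64(-6.8), np.float64(-6.0), np.float64(-6.5)] tau [1.453 0.359 0.075]
theta 0.0395 pc -0.0012
```

>>> send_rows(deltas=[[[-0.0002,0.002,0],0.008],[[-0.0002,0.002,0],0.008]])

```text
clock: 18.1
position: [0.555, 0.1237, 0.0422]
eef_rot: [0.689, 0.725, -0.003, -0.004]
wrist_force: [-6.8, 1.7, 4.5]
width: 0.302
```

Run:
```python
from h import *
meas(4)
```

```text
t 18.25 p [0.5552 0.1237 0.0422] yaw 0.0522 rho 0.0823 off 0.006 w 0.3 F [ 2.56 -6.45 -4.43] Fy [np.float64(-6.8), np.float64(-6.4), np.float64(-6.1), np.float64(-6.5)] tau [1.502 0.377 0.057]
theta 0.015 pc -0.0012
```

>>> send_rows(deltas=[[[0,0.002,0],0.008]])

```text
clock: 18.38
position: [0.5559, 0.1237, 0.0422]
eef_rot: [0.693, 0.721, -0.003, -0.004]
wrist_force: [-7.1, 1.4, 4.5]
width: 0.299
```

Run:
```python
from h import *
meas(4)
```

```text
t 18.52 p [0.5561 0.1238 0.0422] yaw 0.0396 rho 0.0824 off 0.0059 w 0.308 F [ 1.79 -6.43 -4.11] Fy [np.float64(-7.1), np.float64(-5.8), np.float64(-6.6), np.float64(-6.3)] tau [1.479 0.328 0.06 ]
theta 0.008 pc -0.0017
```

>>> send_rows(deltas=[[[0,0.002,0],0.008]])

```text
clock: 18.65
position: [0.5569, 0.1238, 0.0422]
eef_rot: [0.698, 0.717, -0.003, -0.004]
wrist_force: [-7.0, 1.6, 3.7]
width: 0.3
```

Run:
```python
from h import *
meas(4)
```

```text
t 18.8 p [0.5571 0.1237 0.0422] yaw 0.027 rho 0.0824 off 0.0059 w 0.3 F [ 1.76 -6.9  -4.21] Fy [np.float64(-7.0), np.float64(-6.5), np.float64(-7.3), np.float64(-6.8)] tau [1.495 0.297 0.051]
theta -0.0088 pc -0.0013
```

>>> send_rows(deltas=[[[0,0.002,0],0.008]])

```text
clock: 18.92
position: [0.558, 0.1237, 0.0422]
eef_rot: [0.702, 0.712, -0.003, -0.004]
wrist_force: [-6.5, 1.3, 4.5]
width: 0.302
```

Run:
```python
from h import *
meas(4)
```

```text
t 19.07 p [0.5582 0.1238 0.0422] yaw 0.0145 rho 0.0825 off 0.0059 w 0.303 F [ 1.3  -7.02 -4.67] Fy [np.float64(-6.5), np.float64(-7.2), np.float64(-7.7), np.float64(-6.7)] tau [1.469 0.267 0.056]
theta -0.0196 pc -0.0015
```

>>> send_rows(deltas=[[[0,0.002,0],0.008]])

```text
clock: 19.2
position: [0.559, 0.1237, 0.0422]
eef_rot: [0.707, 0.708, -0.003, -0.004]
wrist_force: [-6.9, 1.6, 4.9]
width: 0.297
```

Run:
```python
from h import *
meas(4)
```

```text
t 19.35 p [0.5592 0.1237 0.0422] yaw 0.0019 rho 0.0825 off 0.0059 w 0.302 F [ 1.68 -6.39 -4.49] Fy [np.float64(-6.9), np.float64(-5.8), np.float64(-6.6), np.float64(-6.2)] tau [1.467 0.259 0.051]
theta -0.0329 pc -0.0014
```

>>> send_rows(deltas=[[[0,0.002,0],0.008]])

```text
clock: 19.48
position: [0.56, 0.1238, 0.0422]
eef_rot: [0.711, 0.703, -0.003, -0.003]
wrist_force: [-7.1, 1.7, 4.4]
width: 0.301
```

Run:
```python
from h import *
meas(4)
k=imaging.capture('scene'); save(k,'s8');cv2.imwrite('pics/s8c.png',cv2.resize(cv2.imread('pics/s8.png')[210:260,290:355],None,fx=11,fy=11,interpolation=3))
k=imaging.capture('top'); save(k,'t8');cv2.imwrite('pics/t8c.png',cv2.resize(cv2.imread('pics/t8.png')[165:245,240:350],None,fx=7,fy=7,interpolation=3))
```

```text
t 19.62 p [0.5602 0.1237 0.0422] yaw -0.0107 rho 0.0826 off 0.0058 w 0.299 F [ 1.25 -6.77 -4.62] Fy [np.float64(-7.1), np.float64(-7.5), np.float64(-6.3), np.float64(-6.1)] tau [1.503 0.213 0.032]
theta -0.0463 pc -0.0014
```

View pics/s8c.png

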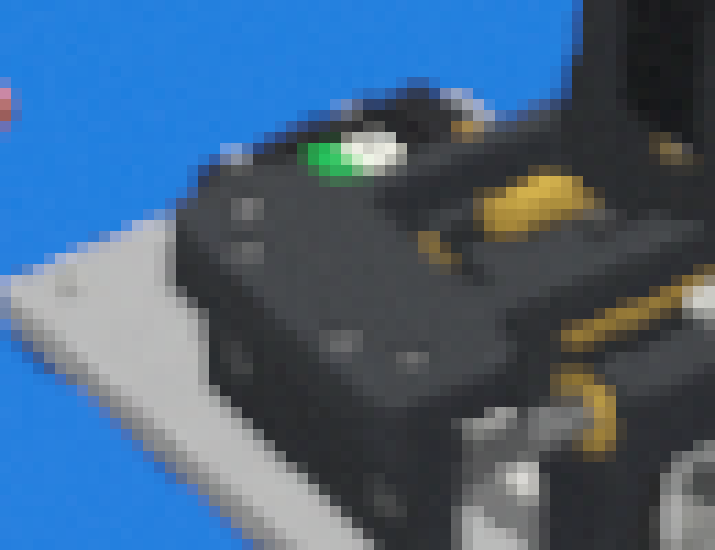

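View pics/t8c.png

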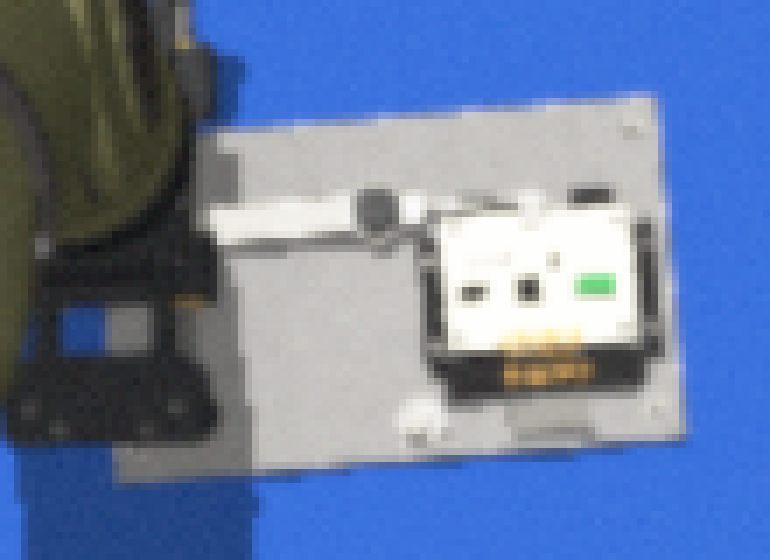

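```bash
cat >> h.py <<'E'
def green(img):
    im=img[170:240,250:350].astype(float); g=np.clip(im[...,1]-np.maximum(im[...,0],im[...,2])-25,0,None)
    r,c=np.mgrid[170:240,250:350]; return (g*c).sum()/g.sum(),(g*r).sum()/g.sum(),g.sum()
def board():
    G=[]
    for i in range(3):
        k=imaging.capture('top'); G.append(green(k['img']))
    G=np.mean(G,0); X=onz(cam(k),G[:2],.030); d=X[:2]-np.array([.5265,-.0185]); c,s=np.cos(PSI),np.sin(PSI)
    print('green',G.round(2),'jig xy',(np.array([[c,s],[-s,c]])@d*1e3).round(2))
E
python3 - <<'E'
from h import *
for n in ['top0','t8']:
    im=cv2.cvtColor(cv2.imread('pics/%s.png'%n),cv2.COLOR_BGR2RGB); print(n,green(im))
E
```

```text
top0 (np.float64(324.7303225806452), np.float64(203.9367741935484), np.float64(775.0))
t8 (np.float64(324.82002706359947), np.float64(205.08119079837618), np.float64(739.0))
```

>>> send_rows(deltas=[[[0,0.002,0],0.008]])

```text
clock: 19.85
position: [0.5608, 0.1237, 0.0422]
eef_rot: [0.715, 0.699, -0.003, -0.004]
wrist_force: [-6.7, 0.5, 4.6]
width: 0.302
```

Run:
```python
from h import *
meas(2);board()
```

```text
t 19.9 p [0.5609 0.1236 0.0422] yaw -0.0241 rho 0.0826 off 0.0054 w 0.302 F [ 0.65 -6.94 -4.8 ] Fy [np.float64(-6.8), np.float64(-7.1)] tau [1.627 0.223 0.026]
theta -0.0532 pc -0.0019
green [324.79 205.1  733.33] jig xy [ -0.96 -21.85]
```

>>> send_rows(deltas=[[[0,0.002,0],0.008]])

```text
clock: 20.18
position: [0.5615, 0.1236, 0.0421]
eef_rot: [0.72, 0.694, -0.003, -0.004]
wrist_force: [-7.2, 1.0, 5.3]
width: 0.302
```

Run:
```python
from h import *
meas(2);board()
```

```text
t 20.23 p [0.5616 0.1236 0.0421] yaw -0.0366 rho 0.0826 off 0.0051 w 0.305 F [ 0.69 -7.78 -4.9 ] Fy [np.float64(-7.3), np.float64(-8.2)] tau [1.744 0.064 0.049]
theta -0.0599 pc -0.0024
green [324.82 205.09 732.67] jig xy [ -0.95 -21.93]
```

>>> send_rows(deltas=[[[0,0.002,0],0.006],[[0,0.002,0],0.006]])

```text
clock: 20.62
position: [0.5629, 0.1235, 0.0421]
eef_rot: [0.726, 0.687, -0.004, -0.004]
wrist_force: [-8.4, 0.6, 5.3]
width: 0.303
```

Run:
```python
from h import *
meas(5)
```

```text
t 20.82 p [0.563  0.1235 0.0421] yaw -0.0547 rho 0.0827 off 0.005 w 0.299 F [ 0.95 -8.65 -5.96] Fy [np.float64(-8.5), np.float64(-8.3), np.float64(-9.3), np.float64(-8.1), np.float64(-9.0)] tau [1.879 0.092 0.057]
theta -0.0803 pc -0.0022
```

>>> send_rows(deltas=[[[0,0.002,0],0.006],[[0,0.002,0],0.006]])

```text
clock: 21.08
position: [0.5643, 0.1233, 0.042]
eef_rot: [0.733, 0.681, -0.004, -0.005]
wrist_force: [-10.0, 1.2, 7.0]
width: 0.302
```

Run:
```python
from h import *
meas(10)
```

```text
t 21.52 p [0.5643 0.1233 0.0421] yaw -0.0735 rho 0.0827 off 0.0048 w 0.299 F [ 0.31 -9.68 -6.42] Fy [np.float64(-10.1), np.float64(-9.9), np.float64(-9.9), np.float64(-9.4), np.float64(-9.6), np.float64(-9.8), np.float64(-9.0), np.float64(-9.6), np.float64(-9.2), np.float64(-10.3)] tau [2.103 0.031 0.043]
theta -0.0966 pc -0.0024
```

>>> send_rows(deltas=[[[0,-0.004,0],0],[[0,-0.004,0],0],[[0,-0.004,0],0],[[0,-0.004,0],0],[[0,0,0],0],[[0,0,0],0]])

```text
clock: 22.28
position: [0.5632, 0.1222, 0.0429]
eef_rot: [0.733, 0.68, 0.001, 0.001]
wrist_force: [-0.2, -0.6, 0.2]
width: 0.298
```

Run:
```python
from h import *
meas(6); board()
```

```text
t 22.52 p [0.5626 0.1224 0.0428] yaw -0.0738 rho 0.0817 off 0.0031 w 0.301 F [ 0.04 -0.03 -0.13] Fy [np.float64(-0.2), np.float64(-0.4), np.float64(0.5), np.float64(-0.3), np.float64(0.4), np.float64(-0.3)] tau [ 0.07  -0.055  0.018]
theta -0.0749 pc -0.0042
green [324.88 205.11 715.67] jig xy [ -1.01 -22.06]
```

>>> send_rows(deltas=[[[0,-0.006,0],0],[[0,0,0],0],[[0,0,-0.03],0],[[0,0,-0.06],0],[[0,0,-0.08],0],[[0,0,-0.08],0],[[0,0,0],0]])

```text
clock: 23.55
position: [0.5618, 0.123, 0.1717]
eef_rot: [0.733, 0.68, 0.003, 0.002]
wrist_force: [1.0, 0.5, -0.7]
width: 0.303
```

Run:
```python
from h import *
s=meas(3); board()
k=imaging.capture('wrist'); save(k,'w6')
q=R.from_quat(s['eef_rot']).as_matrix(); print((np.array([.448,-.297+.02,.15])-s['position'])@q/.5)
c=cam(k,s)
for n in ['board','clip']:
    print([(a['score'],np.array(a['rect'])*[640,400,640,400]) for a in models.find_in(k,n)])
```

```text
t 23.65 p [0.5594 0.1228 0.1685] yaw -0.0735 rho 0.0818 off -0.0001 w 0.297 F [-0.01 -0.32  0.25] Fy [np.float64(0.9), np.float64(-0.8), np.float64(-1.1)] tau [ 0.095 -0.059 -0.006]
theta -0.0383 pc -0.0072
green [324.87 205.13 716.  ] jig xy [ -1.05 -22.05]
[-0.8138349  -0.16350381  0.03632696]
[(0.97, array([286.912, 278.12 ,  45.12 ,  60.6  ]))]
[(0.86, array([311.68 , 188.32 ,  26.176, 125.48 ]))]
```

View pics/w6.png

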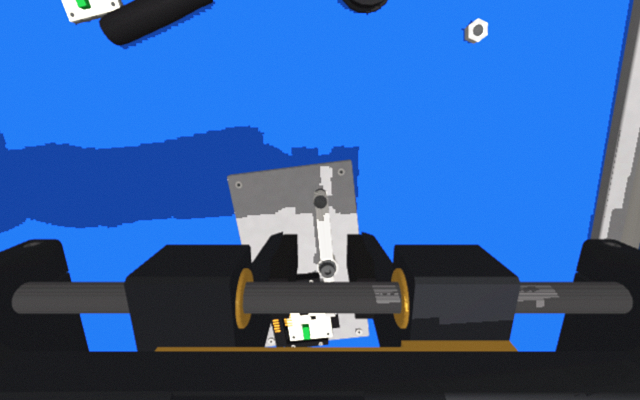

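>>> send_rows(deltas=[[[-0.0914,-0.0164,0],0],[[-0.0914,-0.0164,0],0],[[-0.0914,-0.0164,0],0],[[-0.0914,-0.0164,0],0],[[-0.0914,-0.0164,0],0],[[-0.0914,-0.0164,0],0],[[-0.0914,-0.0164,0],0],[[-0.0914,-0.0164,0],0],[[-0.0914,-0.0164,0],0],[[-0.0914,-0.0164,0],0]])

```text
clock: 25.2
position: [0.4434, -0.3284, 0.1672]
eef_rot: [0.733, 0.681, -0.0, -0.0]
wrist_force: [0.0, -0.2, 0.8]
width: 0.3
```

>>> send_rows(deltas=[[[0,0,0],0],[[0,0,0],0],[[0,0,0],0]])

```text
clock: 25.58
position: [0.4447, -0.3253, 0.1674]
eef_rot: [0.732, 0.682, 0.0, -0.001]
wrist_force: [0.4, -0.2, -0.3]
width: 0.299
```

Run:
```python
from h import *
s=meas(1)
k=imaging.capture('wrist'); save(k,'w7')
t=imaging.capture('top'); save(t,'t7')
s2=imaging.capture('scene'); save(s2,'s7b')
print(proj(cam(k,s),[[.448,-.297,.06]]),proj(cam(s2),[[.448,-.297,.06]]))
a=cv2.imread('pics/t7.png');cv2.imwrite('pics/t7c.png',cv2.resize(a[165:260,240:450],None,fx=3.8,fy=3.8,interpolation=3))
a=cv2.imread('pics/s7b.png');cv2.imwrite('pics/s7bc.png',cv2.resize(a[140:300,250:410],None,fx=3.7,fy=3.7,interpolation=3))
```

```text
t 25.57 p [ 0.4447 -0.3253  0.1674] yaw -0.0711 rho -0.3733 off -0.0825 w 0.299 F [-0.21  0.42  0.31] Fy [np.float64(0.4)] tau [ 0.032 -0.035 -0.007]
theta 2.7827 pc -0.0897
[[325.55446975 165.20162875]] [[294.80615948 167.38193656]]
```

View pics/w7.png

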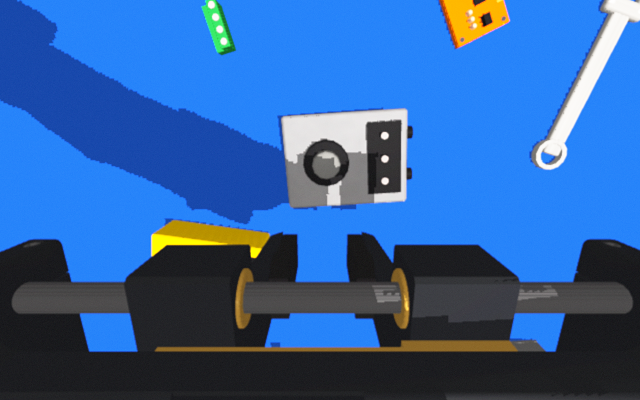

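View pics/t7c.png

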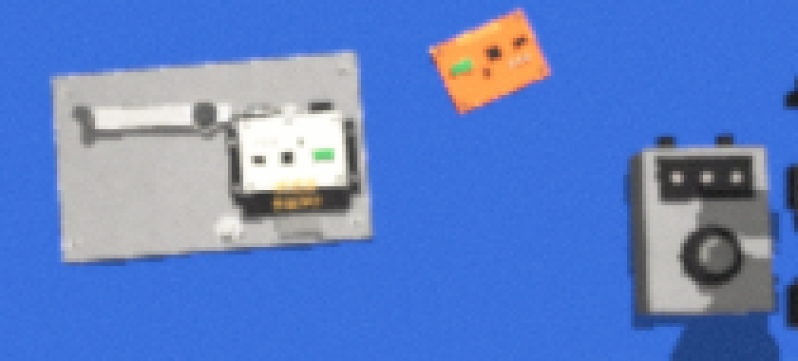

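View pics/s7bc.png

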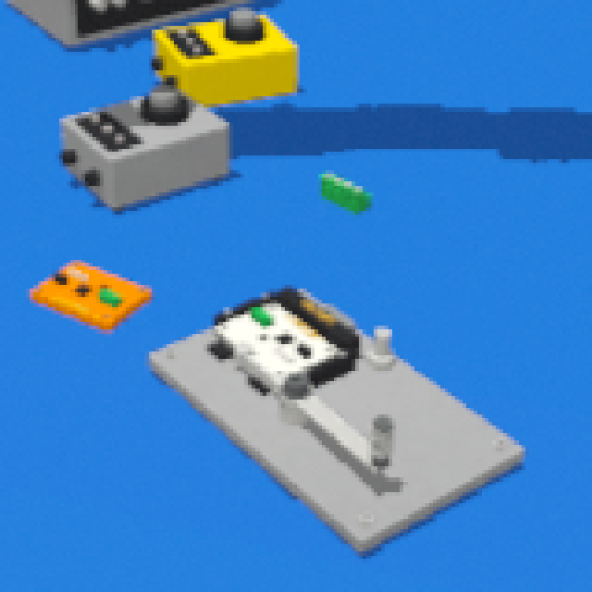

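Run:
```python
from h import *
s=robot.read_state(); k=imaging.capture('wrist'); t=imaging.capture('top'); c=imaging.capture('scene')
im=k['img'][135:190,300:350]; cv2.imwrite('pics/w7z.png',cv2.resize(cv2.cvtColor(im,cv2.COLOR_RGB2BGR),None,fx=12,fy=10,interpolation=3))
cs=[cam(k,s),cam(t),cam(c)]; uv=[(326,162),(427.9,231.6),(294.9,166.2)]
X=tri(cs,uv); print(X,[proj(q,[X]) for q in cs]); print(tri(cs[:2],uv[:2]),tri([cs[0],cs[2]],[uv[0],uv[2]]))
print(onz(cs[0],uv[0],.06),onz(cs[1],uv[1],.06))
q=R.from_quat(s['eef_rot']).as_matrix(); print((X-s['position'])@q/.5, (X-s['position'])@q)
```

```text
[ 0.44879286 -0.29440508  0.06516708] [array([[326.35804189, 162.21918982]]), array([[427.86730928, 231.63629373]]), array([[294.98024475, 166.20090523]])]
[ 0.44861421 -0.29362548  0.06891658] [ 0.44875203 -0.29436059  0.06515557]
[ 0.448522   -0.29492662  0.06      ] [ 0.44907317 -0.29574471  0.06      ]
[0.06322476 0.00392974 0.20500168] [0.03161238 0.00196487 0.10250084]
```

View pics/w7z.png

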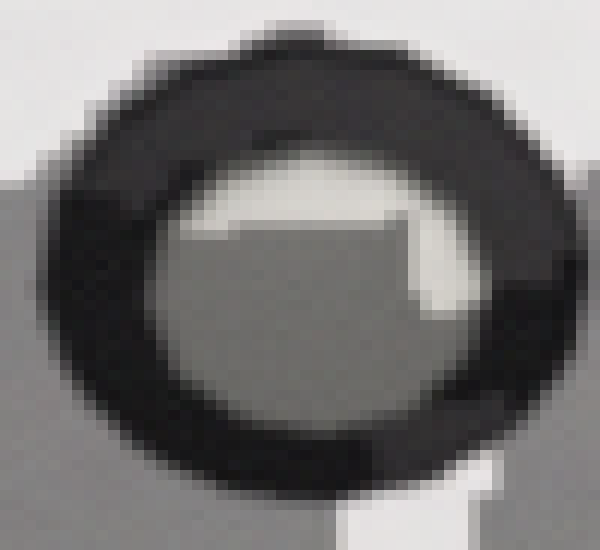

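>>> send_rows(deltas=[[[0.031,0.002,0.04],0],[[0.031,0.002,0.06],0],[[0,0,0.05],0],[[0,0,0],0],[[0,0,0],0]], claw=0)

```text
clock: 26.5
position: [0.4487, -0.2968, 0.0934]
eef_rot: [0.733, 0.68, 0.0, 0.001]
wrist_force: [0.5, 0.4, -0.0]
width: 0.004
```

Run:
```python
from h import *
s=meas(3)
k=imaging.capture('wrist'); save(k,'w8')
t=imaging.capture('scene'); save(t,'s8b'); a=cv2.imread('pics/s8b.png');cv2.imwrite('pics/s8bc.png',cv2.resize(a[110:200,250:350],None,fx=7,fy=6.5,interpolation=3))
```

```text
t 26.6 p [ 0.4489 -0.297   0.0938] yaw -0.0741 rho -0.345 off -0.0793 w 0.006 F [0.09 0.36 0.2 ] Fy [np.float64(0.5), np.float64(-0.0), np.float64(0.6)] tau [ 0.051 -0.087 -0.002]
theta 2.8055 pc -0.0735
```

View pics/s8bc.png

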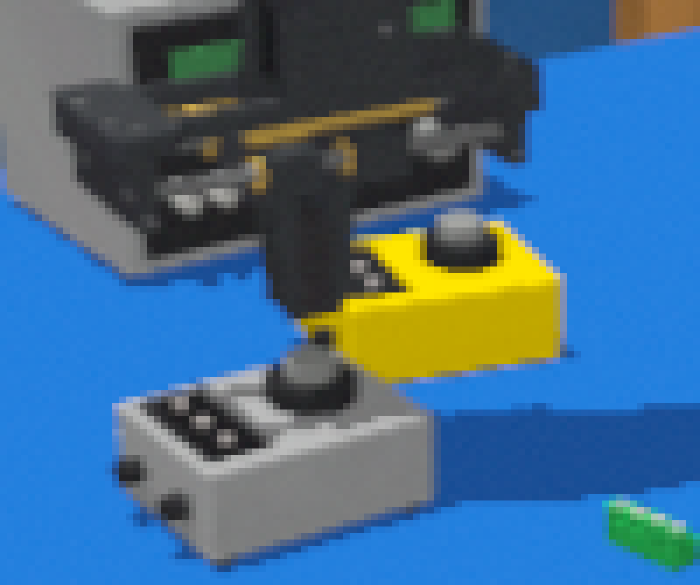

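View pics/w8.png

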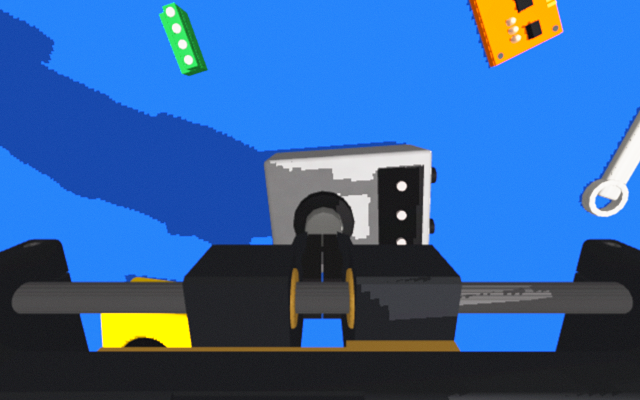

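>>> send_rows(deltas=[[[0,0.002,0.02],0],[[0,0.002,0.02],0],[[0,0,0.006],0],[[0,0,0],0]])

```text
clock: 27.2
position: [0.4504, -0.2964, 0.0695]
eef_rot: [0.733, 0.681, 0.0, -0.0]
wrist_force: [0.2, 0.5, 3.0]
width: 0.008
```

>>> send_rows(deltas=[[[0,0,0.006],0]])

```text
clock: 27.32
position: [0.4503, -0.2963, 0.067]
eef_rot: [0.733, 0.681, 0.0, 0.0]
wrist_force: [-0.4, 0.2, 4.3]
width: 0.003
```

>>> send_rows(deltas=[[[0,0,0.006],0]])

```text
clock: 27.45
position: [0.4504, -0.2964, 0.0658]
eef_rot: [0.733, 0.681, 0.0, 0.0]
wrist_force: [-4.4, 5.9, 44.5]
width: 0.005
```

>>> send_rows(deltas=[[[0,0,-0.003],0],[[0,0,0],0],[[0,0,0],0]])

```text
clock: 27.82
position: [0.4504, -0.2964, 0.0663]
eef_rot: [0.733, 0.681, 0.0, 0.0]
wrist_force: [-2.0, 1.9, 13.5]
width: 0.004
```

>>> send_rows(deltas=[[[0,0,-0.02],0],[[0,0,-0.06],0],[[0,0,-0.06],0],[[0,0,-0.07],0],[[0,0,0],0]], claw=0.3)

```text
clock: 28.45
position: [0.4515, -0.2973, 0.1724]
eef_rot: [0.733, 0.681, 0.001, 0.002]
wrist_force: [-0.8, 1.5, -0.2]
width: 0.301
```

Run:
```python
from h import *
s=meas(2);board()
q=R.from_quat(s['eef_rot']).as_matrix(); print((np.array([.557,.1225,s['position'][2]])-s['position'])@q/.5)
t=imaging.capture('top'); save(t,'t9');a=cv2.imread('pics/t9.png');cv2.imwrite('pics/t9c.png',cv2.resize(a[165:260,240:450],None,fx=3.8,fy=3.8,interpolation=3))
```

```text
t 28.5 p [ 0.4507 -0.2967  0.171 ] yaw -0.0736 rho -0.3445 off -0.0777 w 0.299 F [ 1.04 -0.18 -0.16] Fy [np.float64(-0.9), np.float64(0.5)] tau [ 0.031 -0.081 -0.013]
theta 2.7745 pc -0.0848
green [324.87 205.11 718.  ] jig xy [ -1.01 -22.06]
[ 8.51712342e-01  1.50406090e-01 -4.13982914e-04]
```

View pics/t9c.png

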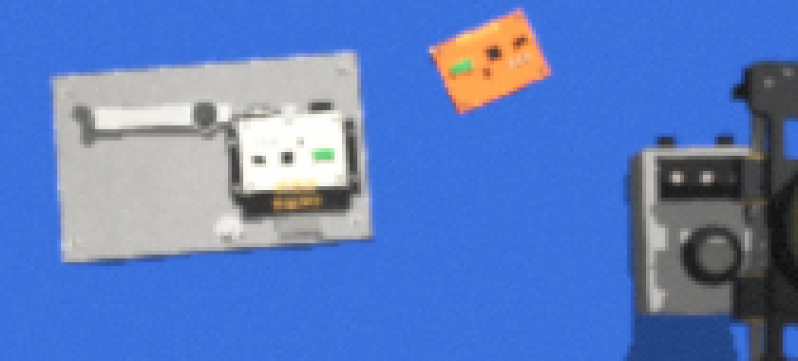

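Board and clip unchanged. Moving back above the thumb pin.

>>> send_rows(deltas=[[[0.085,0.015,0],0],[[0.085,0.015,0],0],[[0.085,0.015,0],0],[[0.085,0.015,0],0],[[0.085,0.015,0],0],[[0.085,0.015,0],0],[[0.085,0.015,0],0],[[0.085,0.015,0],0],[[0.085,0.015,0],0],[[0.085,0.015,0],0]])

```text
clock: 29.95
position: [0.556, 0.1232, 0.1691]
eef_rot: [0.733, 0.681, -0.001, -0.0]
wrist_force: [-0.1, -0.1, 0.0]
width: 0.298
```

>>> send_rows(deltas=[[[0,0,0.06],0],[[0,0,0.04],0],[[0,0,0],0],[[0,0,0],0]])

```text
clock: 30.45
position: [0.5565, 0.1217, 0.1203]
eef_rot: [0.733, 0.68, -0.0, 0.0]
wrist_force: [0.3, -1.1, 1.1]
width: 0.302
```

Run:
```python
from h import *
s=meas(2);
k=imaging.capture('wrist'); save(k,'w10')
cv2.imwrite('pics/w10c.png',cv2.resize(cv2.imread('pics/w10.png')[160:300,220:430],None,fx=3.8,fy=3.8,interpolation=3))
q=R.from_quat(s['eef_rot']).as_matrix(); print((np.array([.557,.1225,.043])-s['position'])@q/.5)
```

```text
t 30.5 p [0.5568 0.1218 0.1207] yaw -0.074 rho 0.0806 off -0.0027 w 0.303 F [-0.71  0.09 -0.55] Fy [np.float64(0.3), np.float64(-0.2)] tau [ 0.06  -0.07   0.031]
theta -0.0028 pc -0.01
[1.46246349e-03 1.45208888e-04 1.55467226e-01]
```

View pics/w10c.png

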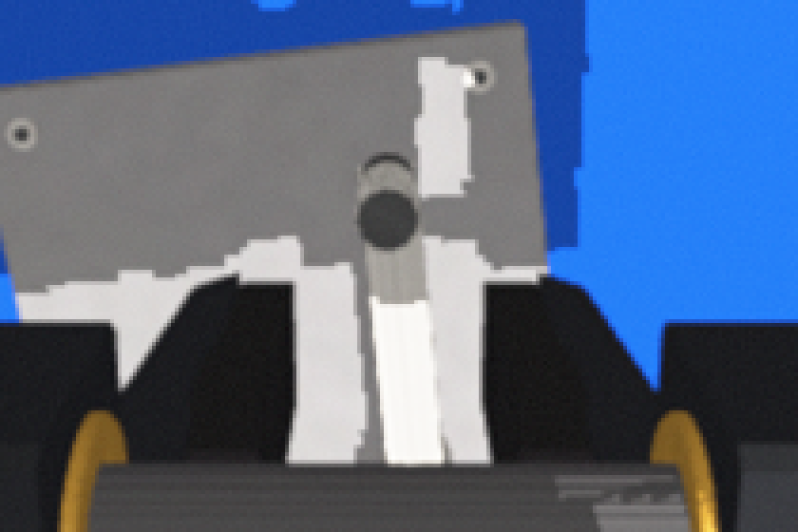

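>>> send_rows(deltas=[[[0.0015,0,0.06],0],[[0,0,0.06],0],[[0,0,0.035],0],[[0,0,0],0],[[0,0,0],0]])

```text
clock: 31.18
position: [0.5572, 0.1227, 0.0436]
eef_rot: [0.733, 0.681, 0.001, 0.0]
wrist_force: [0.7, -0.1, -0.2]
width: 0.301
```

>>> send_rows(deltas=[[[0,-0.007,0],0],[[0,-0.007,0],0],[[0,-0.004,0],-0.015],[[-0.0005,-0.004,0],-0.016],[[-0.0005,-0.004,0],-0.016],[[-0.0005,-0.004,0],-0.016]])

```text
clock: 31.92
position: [0.5443, 0.1222, 0.0433]
eef_rot: [0.698, 0.716, 0.002, 0.002]
wrist_force: [5.9, -0.9, -0.2]
width: 0.301
```

Run:
```python
from h import *
s=meas(2);board()
```

```text
t 31.98 p [0.5439 0.1222 0.0433] yaw 0.027 rho 0.0813 off -0.0074 w 0.297 F [-1.63  5.69 -0.16] Fy [np.float64(5.9), np.float64(5.5)] tau [-1.188 -0.483  0.02 ]
theta 0.1506 pc -0.0144
green [324.87 205.11 716.  ] jig xy [ -1.   -22.06]
```

>>> send_rows(deltas=[[[-0.0009,-0.008,0],-0.0318],[[-0.0009,-0.008,0],-0.0318],[[-0.0009,-0.008,0],-0.0318],[[-0.0009,-0.008,0],-0.0318],[[-0.0009,-0.008,0],-0.0318],[[-0.0009,-0.008,0],-0.0318],[[-0.0009,-0.008,0],-0.0318],[[-0.0009,-0.008,0],-0.0318]])

```text
clock: 33.12
position: [0.5146, 0.1128, 0.0433]
eef_rot: [0.542, 0.841, 0.002, 0.003]
wrist_force: [7.9, -1.5, -0.8]
width: 0.301
```

Run:
```python
from h import *
s=meas(2);board()
```

```text
t 33.17 p [0.5139 0.1125 0.0433] yaw 0.4278 rho 0.0813 off -0.0064 w 0.303 F [-4.39  6.6   0.54] Fy [np.float64(6.5), np.float64(6.7)] tau [-1.199 -0.94   0.034]
theta 0.5435 pc -0.0138
green [324.87 205.1  714.  ] jig xy [ -0.99 -22.05]
```

>>> send_rows(deltas=[[[-0.0009,-0.008,0],-0.0318],[[-0.0009,-0.008,0],-0.0318],[[-0.0009,-0.008,0],-0.0318],[[-0.0009,-0.008,0],-0.0318],[[-0.0009,-0.008,0],-0.0318],[[-0.0009,-0.008,0],-0.0318],[[-0.0009,-0.008,0],-0.0318],[[-0.0009,-0.008,0],-0.0318]])

```text
clock: 34.33
position: [0.4907, 0.0937, 0.0433]
eef_rot: [0.363, 0.932, 0.003, 0.003]
wrist_force: [7.1, 1.2, -0.5]
width: 0.297
```

Run:
```python
from h import *
s=meas(2);board()
```

```text
t 34.38 p [0.49   0.0932 0.0433] yaw 0.8287 rho 0.0819 off -0.0046 w 0.298 F [-4.36  5.51  0.08] Fy [np.float64(5.7), np.float64(5.3)] tau [-1.167 -0.896  0.057]
theta 0.9187 pc -0.0117
green [324.88 205.1  710.33] jig xy [ -0.97 -22.08]
```

>>> send_rows(deltas=[[[0.002,0.008,0],0],[[0.002,0.008,0],0],[[0,0,0],0],[[0,0,0],0]])

```text
clock: 35.02
position: [0.4901, 0.0991, 0.0426]
eef_rot: [0.364, 0.931, -0.0, -0.0]
wrist_force: [0.1, 0.6, 0.9]
width: 0.294
```

>>> send_rows(deltas=[[[0,0,-0.03],0],[[0,0,-0.06],0],[[0,0,-0.08],0],[[0,0,-0.08],0],[[0,0,0],0],[[0,0,0],0]])

```text
clock: 35.78
position: [0.4903, 0.0989, 0.1678]
eef_rot: [0.365, 0.931, -0.0, -0.0]
wrist_force: [0.2, -0.0, 0.2]
width: 0.299
```

Run:
```python
from h import *
s=meas(2);board()
t=imaging.capture('top'); save(t,'t11');a=cv2.imread('pics/t11.png');cv2.imwrite('pics/t11c.png',cv2.resize(a[165:260,240:450],None,fx=3.8,fy=3.8,interpolation=3))
t=imaging.capture('scene'); save(t,'s11');a=cv2.imread('pics/s11.png');cv2.imwrite('pics/s11c.png',cv2.resize(a[140:300,250:410],None,fx=3.7,fy=3.7,interpolation=3))
k=imaging.capture('wrist'); save(k,'w11')
```

```text
t 35.83 p [0.49   0.0989 0.1672] yaw 0.8245 rho 0.0858 off -0.0008 w 0.303 F [-0.1   0.07 -0.35] Fy [np.float64(0.1), np.float64(0.0)] tau [-0.01  -0.038 -0.013]
theta 0.8663 pc -0.0081
green [324.89 205.1  710.67] jig xy [ -0.98 -22.09]
```

View pics/t11c.png

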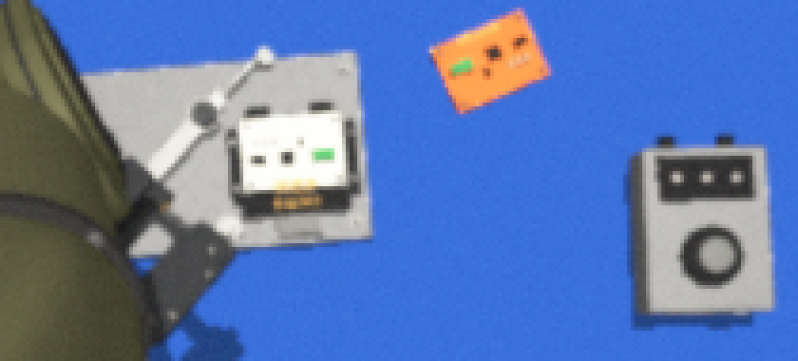

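View pics/s11c.png

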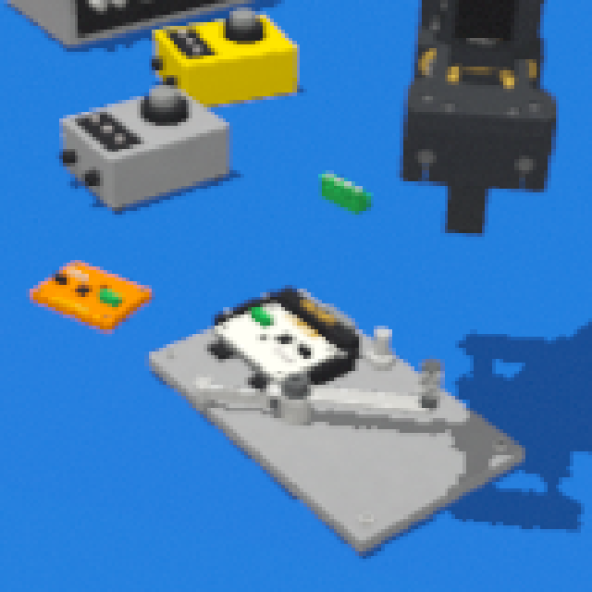

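View pics/w11.png

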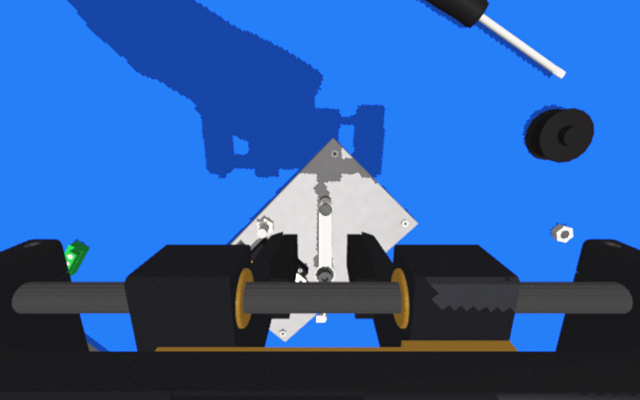

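```bash
python3 -c "
from h import *
print(robot.job_done())"
```

```text
the job is handed in; nothing more can be done
None
```

I ran the full sequence and handed the job in at about 36 s; no verdict was reported, so these are my own readings.

- **Clipping:** I pushed the clip by its thumb pin. The free-swing force at the pin was about 6.2 N. In the top view the board moved about 3 mm and stopped, and the force then rose. I stopped at 9.7 N, which puts about 4.9 N of leaf force on the board. The wrist moment gives about 4.1 N instead. Both are inside the 2.5 to 7.5 N band. After I let go, finger force read about 0 and the board did not move.
- **Start button:** I pressed it until it bottomed and held it there for about 0.4 s. The fingertip force rose to 44 N for a moment when it bottomed, well above the 5 N it needs, then fell to 13.5 N. The button stood up again in the last pictures.
- **Swinging clear:** I swung the clip back to about 0.75 rad and let go. In the last top view, the board's green part was within 0.1 px (about 0.2 mm) of its clipped position. The leaf was off the board.
- **Other objects:** In the last pictures the bolt still stood in place and the other things in view looked unmoved. I did not measure the bystanders.

The board's distance from the ribs was not measured directly to better than about 1 mm. That it is home rests on the force rise and the stopped motion. The early wrist-camera estimate had put it about 7.5 mm short, against the 3 mm it actually moved; I put that down to error in my jig origin.

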